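Hang the spice rack on its frame and refill it

TASK

Hang the empty wooden spice rack on the black frame, with both holes of its back board over the two brass pins at once and the board fully home against the crossbar, and let go of it. Then stand the red-capped and the green-capped spice jars upright side by side in the hung rack, setting each down rather than dropping it. Leave everything else on the worktop where it is.

Things in the scene. Friction and masses are not known exactly. Their poses are not given: they have to be found in the camera images.
- rack: Light-wood spice rack, 0.3 to 0.6 kg, loose, starts upright and empty on the worktop. Tray on its -x side, back board on its +x side; y along the board, z up. Origin: underside, mid-width, at mid-thickness of the back board (9 mm thick, 220 mm wide, 92 mm high, with two 20 mm through holes and, in the middle, a grip tab 9 mm thick, 48 mm wide, rising from 92 to 130 mm).
- rack_grip (a point): Point inside the grip tab where the rack is best held, fingers closing along the rack's x through the 9 mm thickness: mid-thickness, mid-width, 115 mm above the underside.
- rack_tray (a point): Centre of the tray's floor: 40.5 mm in front (-x) of the rack's origin, 8 mm above the underside. Inside, the tray is 72 mm (x) by 206 mm (y); its front lip and end walls are 7 mm thick and rise to 30 mm above the underside. Both jars fit side by side along y; when hung, the pin tips reach over the tray at y = +-90 mm to 20 mm in front of the origin, so the jars belong between them, about 45 mm either side of the middle.
- hole_left (a point): Centre (mid-thickness) of the rack's hole at y = +90 mm, 70 mm above its underside; 20 mm diameter.
- hole_right (a point): Centre (mid-thickness) of the rack's hole at y = -90 mm, 70 mm above its underside; 20 mm diameter.
- stand: Black steel hanging frame, fixed, 276 mm wide, 195 mm high: posts at y = +-130 mm behind two flat crossbars 18 mm high (centres 122 and 185 mm up), on wooden feet 160 mm long, 16 mm high. z up, -x out of the front where the pins point. Origin: on the worktop below the crossbars' front face, mid-width. Hung, the rack's axes lie along the stand's, board against both bars, tab clear above the upper bar.
- pin_left (a point): On the axis of the stand's pin at y = +90 mm, 4.5 mm out from the crossbar's front face, 186.6 mm high: mid-thickness of the rack's board belongs here; hanging freely, its hole_left centre is about 4 mm lower. The brass pin, 8 mm diameter, leaves the bar's face 185 mm high and slopes up at 20 degrees, its round tip 24 mm out and 9 mm higher.
- pin_right (a point): The same on the stand's other pin, at y = -90 mm, for hole_right.
- jar_red: Spice jar with a red cap and red-brown contents, loose, standing on the worktop: 46 mm diameter, 105 mm high (cap 45 mm in diameter, from 86 mm up), about 0.11 to 0.22 kg. Origin: centre of the underside, z up.
- jar_green: Spice jar with a green cap and green contents, loose, otherwise like the red-capped one (46 mm diameter, 105 mm high). Origin: centre of the underside, z up.
- mug: Blue mug, 76 mm diameter, 88 mm high, with a handle on its +y side; stays where it is. Origin: centre of the underside.
- oil_bottle: Green oil bottle, 64 mm diameter, 240 mm high; stays where it is. Origin: centre of the underside.
- canister: White ceramic canister, 104 mm diameter, 156 mm high; stays where it is. Origin: centre of the underside.
Things that resemble listed ones, but are neither listed nor needed, are in the scene too. Several things look just like the jar_red: the one meant starts farthest from the robot's base.

How it is judged:
On the way:
1. the rack, still empty, hangs by both holes on the two pins, home against the crossbar, let go and at rest, while both jars still stand on the worktop (distance between hole_left and pin_left below 0.012 m and distance between hole_right and pin_right below 0.012 m and angle between rack's own z axis and vertical below 0.15 rad and linear speed of rack below 0.03 m/s and contact force between the fingers and rack below 0.1 N and height (world z) of each of jar_red, jar_green below 0.03 m), for 0.3 s.
At the end, for the whole second after the job is handed in: Rack hung: each hole centre within 12 mm of its pin site, upright within 0.15 rad. Both jars in its tray: underside 3 to 16 mm above the rack's, axis 20 to 60 mm in front of the board's mid-plane and within 90 mm of the rack's middle, upright within 0.2 rad. All released, under 30 mm/s (distance between hole_left and pin_left below 0.012 m and distance between hole_right and pin_right below 0.012 m and angle between rack's own z axis and vertical below 0.15 rad and linear speed of each of rack, jar_red, jar_green below 0.03 m/s and contact force between the fingers and rack below 0.1 N and z of jar_red in the frame of rack between 0.003 and 0.016 m and x of jar_red in the frame of rack between -0.06 and -0.02 m and y of jar_red in the frame of rack between -0.09 and 0.09 m and angle between each of jar_red, jar_green's own z axis and vertical below 0.2 rad and contact force between the fingers and jar_red below 0.1 N and z of jar_green in the frame of rack between 0.003 and 0.016 m and x of jar_green in the frame of rack between -0.06 and -0.02 m and y of jar_green in the frame of rack between -0.09 and 0.09 m and contact force between the fingers and jar_green below 0.1 N); the robot touches nothing.
It fails at once if the rack is dropped (moves faster than 0.6 m/s without being held) (linear speed of rack above 0.6 m/s and contact force between the fingers and rack below 0.05 N).
It fails at once if a jar is dropped (moves faster than 0.6 m/s without being held) ((linear speed of jar_red above 0.6 m/s and contact force between the fingers and jar_red below 0.05 N) or (linear speed of jar_green above 0.6 m/s and contact force between the fingers and jar_green below 0.05 N)).
It fails at once if a bystander (mug, oil bottle, canister) is moved by more than 30 mm (distance of any of mug, oil_bottle, canister from where it was at the start of the episode above 0.03 m).
It also fails if it takes over 70 s, if anything falls off the work surface, if the arm or the gripper's body presses on something with over 40 N, if the wrist force passes 120 N, or if a joint passes its speed limit or range.

ROBOT

A 6-joint arm with a two-finger parallel gripper is mounted at the origin on the work surface. World frame = base frame: x ahead of the robot, y to its left, z up, the work surface at z = 0. Lengths are in m, angles in rad, forces in N, time in s.
With the tool pointing down it reaches from about 0.35 to 0.775 m from the base axis. Payload 5.5 kg.
Tool frame: the origin (TCP) lies at the very end of the fingers, on their centre line; the grasp point (between the pads) lies 19 mm behind it; y points along the fingers, z is the direction in which the jaws open and shut, and the axes are right-handed (so a half turn about y gives the same grasp; the last joint's range is limited). The gripper opens to 85 mm and grips with 20 to 120 N. Pads are 22 mm wide; open, the fingers measure 114 mm over their backs; the gripper's body (76 mm by 85 mm) begins 54 mm behind the grasp point. The pads swing forward as they close: fully open they stand 13 mm farther back than shut.
Start: joints at [-1.422, 0.313, 0.046, 1.304, 0, 1.431], TCP at [0.164, -0.551, 0.231] pointing down, gripper open.
Joint ranges: [-2.76, 2.76], [-0.86, 1.69], [-1.03, 1.26], [-2.2, 2.34], [-1.47, 1.5], [-3.14, 3.14]. Speed limits (rad/s): [2.57, 2.57, 3.14, 3.14, 3.14, 3.14].

INTERFACE

Orientations are given as a unit quaternion [w, x, y, z].
In Python, from workcell import env gives the robot as it stands.
- The arm moves only by the shell command python3 -m inch 'ROWS' [OPENING] [FORCE]. ROWS is JSON, a list that holds one entry, the list of rows, each a list of 4 numbers: the shift along the tool's x, y, z in mm, then the turn about the tool's y in degrees. In form: [[[tx, ty, tz, spin], ...]]. A call has 1 to 10 rows; each row is the pose to reach, as a shift and turn from the pose commanded when the call began, along the tool's axes at that moment; what a row does not reach only later rows make up. A row lasts 1/10 s, in which the tool goes at most 50 mm and 8.59 degrees, less where a joint would pass 70% of its speed; a pose out of reach is approached as far as the arm can. A call with a gripper value outside its range is refused whole. OPENING is the finger opening in mm, from 0 to 85.4, set as the call begins (- or left out, the last holds). The fingers move at their own pace and stop on an object; FORCE is the grip in N (left out, the last holds). Time passes only in rows, so rows that repeat a pose let the fingers close. It gives the time, the measured TCP pose, the force and the opening at its end, in the units of the state.
- env.get_state(): the state, without advancing time (a new reading comes with each control period).
- env.read_camera(name): name is "scene" or "side" or "wrist"; returns the picture (400x640x3 uint8, blue, green, red); there is no depth.
- env.camera_model(name): a dict with "fx", "fy", "cx", "cy" (pixels), "R" (3x3) and "t" (3): a world point X has camera coordinates R X + t; the wrist camera has in their place "mount" (4x4, takes a point from camera to tool coordinates, whose origin is the TCP and whose axes are the tool frame's). Camera axes: x right, y down, z forward; pixel columns grow to the right and rows downward; lengths in m; the calibration is good to about 2 mm. A picture is of the moment at which its call begins: read the wrist's pose just before it. camera_model takes no time and is no camera call.
- env.hand_in(): hands the job in, once; it reports no verdict.
The state is a dict: "clock": time; "joint_pos": joint angles; "qvel": joint speeds; "tau": joint torques, N m; "tcp_pos": TCP position; "orientation": TCP orientation; "wrist_force": force on the tool from outside, world axes, zero at the start; "ft_torque": the same for the moment, N m; "finger_gap": finger opening in m.
Only numpy, scipy, OpenCV 4.12 (cv2) and the standard library are available. Lean on these libraries where they do the work, as an engineer would, in place of code of your own. Each camera call takes 0.05 s, during which the arm holds its last target.

## Working session

There is one attempt and no reset: what is moved stays moved. The work goes in short steps, Python scripts to look and compute and a shell command to move; the robot and the scene stay as the last step left them, time stands still between calls to the robot, and variables do not carry over. Pictures are saved under pics/ and viewed, and the job is handed in when it is done.

```bash
ls; mkdir -p pics; python3 - <<'E'
from workcell import env
import cv2
s=env.get_state();print({k:(v if not hasattr(v,'round') else v) for k,v in s.items()})
for n in("scene","side","wrist"):
    cv2.imwrite(f"pics/{n}0.png",env.read_camera(n)); print(n,env.camera_model(n))
E
```

```text
pics
{'clock': 0.0, 'joint_pos': array([-1.42165090e+00,  3.14002201e-01,  4.49721561e-02,  1.30357120e+00,
        3.44607935e-06,  1.43118905e+00]), 'qvel': array([-3.09542828e-04,  1.70674588e-05,  1.61932461e-03, -3.70751255e-04,
       -2.13379530e-03, -4.73550927e-04]), 'tau': array([ 4.15307450e-04, -4.80626535e+01,  2.98534101e+01,  1.93835283e-02,
       -9.82190841e-05, -1.46018374e-05]), 'tcp_pos': array([ 0.16364764, -0.55069754,  0.23040504]), 'orientation': array([ 0.10173333, -0.10173698,  0.70038777, -0.6991115 ]), 'wrist_force': array([-0.6317536 ,  0.20658976,  0.40359634]), 'ft_torque': array([-0.016116  , -0.0261222 , -0.05082079]), 'finger_gap': 0.08538329662940208}
scene {'fx': 451.1868929585444, 'fy': 451.1868929585444, 'cx': 323.0350927776945, 'cy': 204.3562733722581, 'R': array([[-0.86860409,  0.49517922,  0.01801313],
       [ 0.30585386,  0.56439672, -0.76675274],
       [-0.38984658, -0.66049518, -0.64168977]]), 't': array([ 0.468451  , -0.05163047,  1.6209852 ])}
side {'fx': 371.73092415639843, 'fy': 371.73092415639843, 'cx': 321.24481465042356, 'cy': 201.15761168005142, 'R': array([[-0.85548332, -0.51780677,  0.00494361],
       [-0.38312085,  0.62648445, -0.67877511],
       [ 0.34837725, -0.58257478, -0.73432957]]), 't': array([0.45507081, 0.27352982, 1.10625052])}
wrist {'fx': 350.06652696135814, 'fy': 350.06652696135814, 'cx': 318.3553459147143, 'cy': 195.37964367099656, 'mount': array([[-5.90928460e-04,  9.45579962e-01,  3.25389285e-01,
        -8.33938938e-02],
       [ 6.99498279e-04, -3.25388871e-01,  9.45580030e-01,
        -1.42645980e-01],
       [ 9.99999581e-01,  7.86379396e-04, -4.69150011e-04,
         6.13114238e-04],
       [ 0.00000000e+00,  0.00000000e+00,  0.00000000e+00,
         1.00000000e+00]])}
```

View pics/scene0.png

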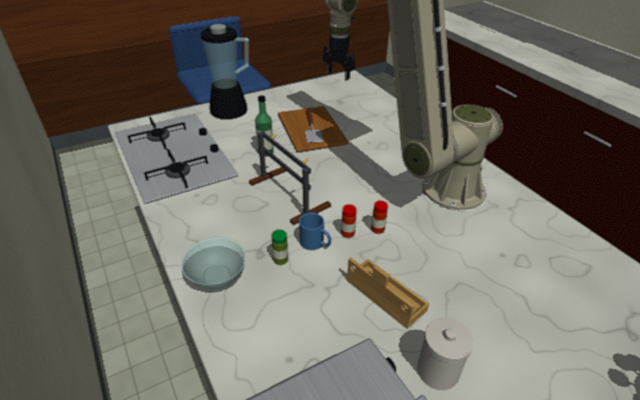

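View pics/side0.png

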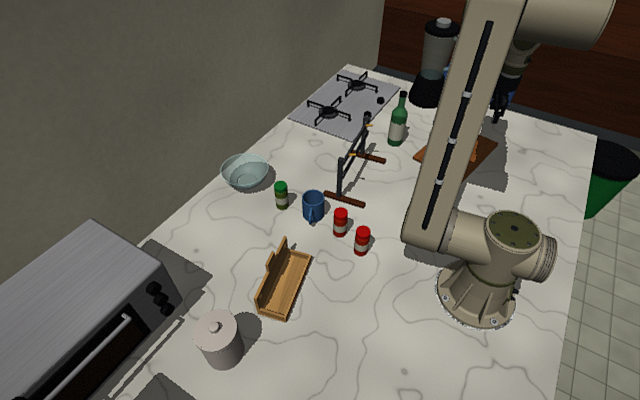

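View pics/wrist0.png

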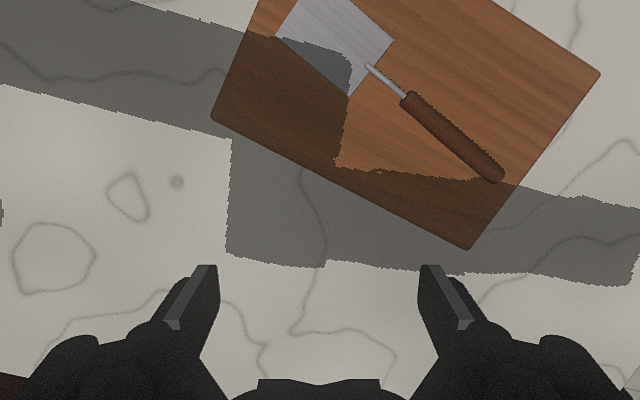

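The scene view shows two red-capped jars, at about (349,221) and (380,217), and the green one at (280,247). The rack is at (387,290), the stand at (290,175) and the mug at (312,231). I'll enlarge these areas to measure them.

```bash
cat > h.py <<'E'
import numpy as np,cv2
from workcell import env
from scipy.spatial.transform import Rotation as Ro
def cam(n,st=None):
    m=env.camera_model(n)
    K=np.array([[m['fx'],0,m['cx']],[0,m['fy'],m['cy']],[0,0,1]])
    if n!='wrist': return K,np.array(m['R']),np.array(m['t'])
    q=st['orientation'];RT=Ro.from_quat([q[1],q[2],q[3],q[0]]).as_matrix()
    M=np.array(m['mount']);Rc=RT@M[:3,:3];c=RT@M[:3,3]+st['tcp_pos']
    return K,Rc.T,-Rc.T@c
def proj(C,X):
    K,R,t=C;p=(K@(R@np.atleast_2d(X).T+t[:,None]));return (p[:2]/p[2]).T
def ray(C,u,v):
    K,R,t=C;d=R.T@np.linalg.inv(K)@np.array([u,v,1.]);return -R.T@t,d/np.linalg.norm(d)
def onz(C,u,v,z):
    c,d=ray(C,u,v);return c+d*(z-c[2])/d[2]
def tri(*obs):
    A=np.zeros((3,3));b=np.zeros(3);L=[]
    for C,u,v in obs:
        c,d=ray(C,u,v);P=np.eye(3)-np.outer(d,d);A+=P;b+=P@c;L.append((P,c))
    X=np.linalg.solve(A,b);return X,[round(float(np.linalg.norm(P@(X-c))*1000),1) for P,c in L]
def tool():
    s=env.get_state();q=s['orientation'];return Ro.from_quat([q[1],q[2],q[3],q[0]]).as_matrix(),s['tcp_pos'],s
def crop(src,dst,x0,y0,x1,y1,k):
    im=cv2.imread(src)[y0:y1,x0:x1];cv2.imwrite(dst,cv2.resize(im,None,fx=k,fy=k,interpolation=cv2.INTER_CUBIC))
E
python3 - <<'E'
from h import *
crop('pics/scene0.png','pics/sc1.png',230,120,430,270,4)
crop('pics/scene0.png','pics/sc2.png',330,240,480,340,5)
crop('pics/side0.png','pics/si1.png',240,100,440,250,4)
crop('pics/side0.png','pics/si2.png',240,220,340,340,5)
E
```

```text
(no output)
```

View pics/sc1.png

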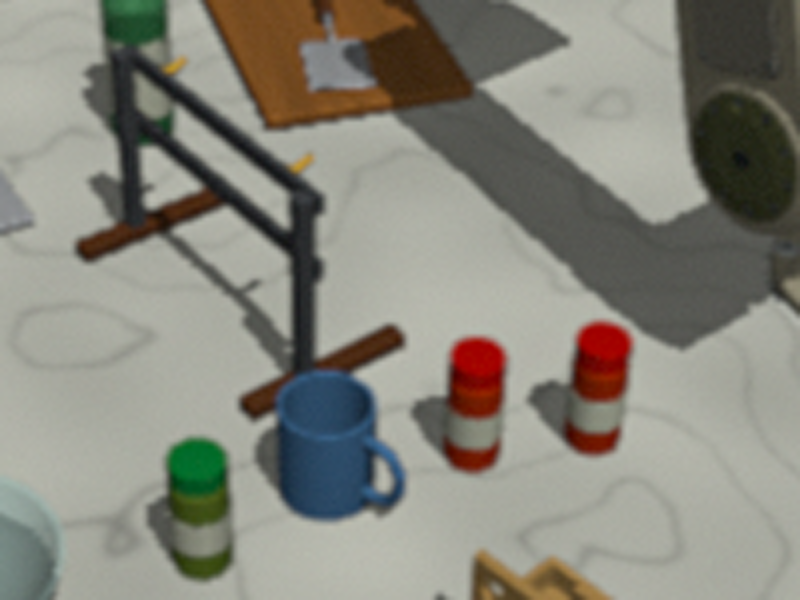

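View pics/sc2.png

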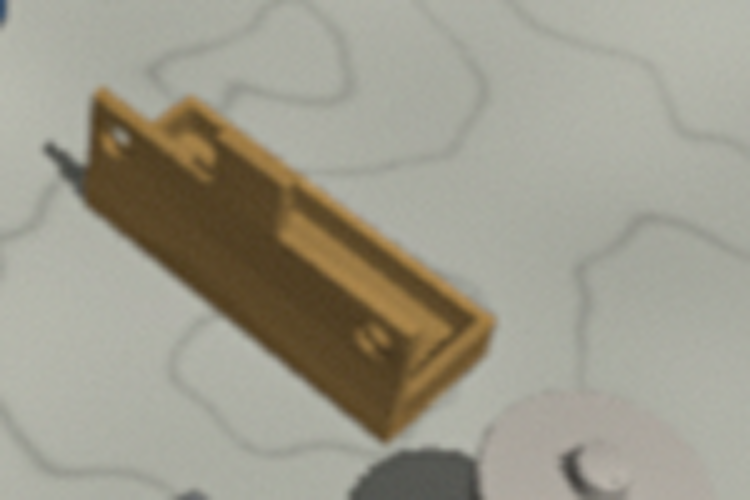

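View pics/si1.png

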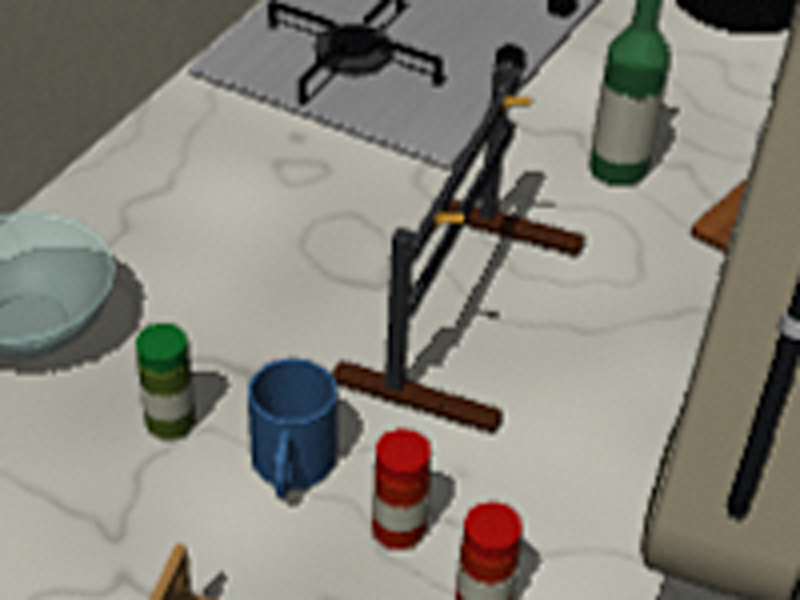

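View pics/si2.png

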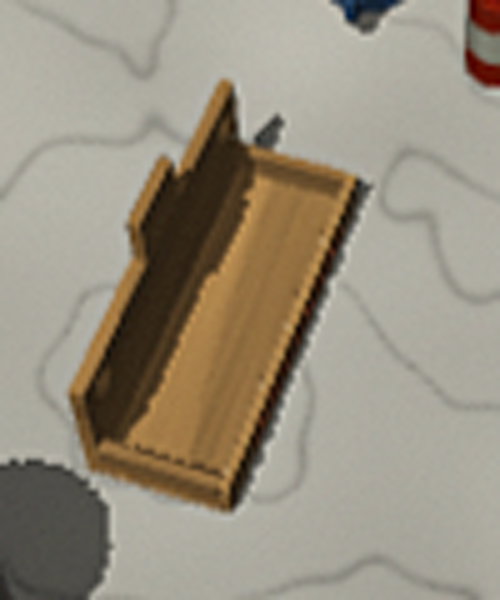

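```bash
python3 - <<'E'
from h import *
np.set_printoptions(precision=4,suppress=True)
S=cam('scene');D=cam('side')
def s1(x,y):return (S,230+x/4-.4,120+y/4-.4)
def s2(x,y):return (S,330+x/5-.4,240+y/5-.4)
def d1(x,y):return (D,240+x/4-.4,100+y/4-.4)
def d2(x,y):return (D,240+x/5-.4,220+y/5-.4)
for n,a,b in [('pinA tip',s1(184,63),d1(530,101)),('pinB tip',s1(311,158),d1(463,218)),
 ('board top far',s2(100,92),d2(225,82)),('board top near',s2(415,330),d2(73,395)),
 ('red1 cap',s1(479,354),d1(403,446)),('red2 cap',s1(603,340),d1(493,522)),('green cap',s1(198,460),d1(163,341)),
 ('tray corner near',s2(492,322),d2(235,490)),('tray corner far',s2(190,100),d2(352,180)),('mug',s1(327,395),d1(293,380))]:
    print(n,*tri(a,b))
print('rack bottom back',onz(*s2(88,200),0),onz(*s2(388,440),0))
for n,x,y in[('foot near ends',246,405),('',400,333),('far foot',82,250),('',222,192)]: print(n,onz(*s1(x,y),.01))
for n,x,y in[('side foot near ends',335,372),('',500,420),('far',580,245)]: print(n,onz(*d1(x,y),.01))
E
```

```text
pinA tip [ 0.5284 -0.35    0.1905] [0.5, 0.5]
pinB tip [ 0.5031 -0.1699  0.1932] [0.0, 0.0]
board top far [0.5574 0.1743 0.0929] [0.2, 0.2]
board top near [0.5069 0.386  0.093 ] [1.4, 1.4]
red1 cap [0.4558 0.0101 0.1077] [0.6, 0.6]
red2 cap [0.361  0.0389 0.1047] [0.4, 0.4]
green cap [0.6901 0.0088 0.1029] [0.3, 0.3]
tray corner near [0.4249 0.3622 0.0232] [0.4, 0.4]
tray corner far [0.4786 0.1557 0.0272] [1.0, 1.0]
mug [ 0.5739 -0.0138  0.0978] [0.6, 0.6]
rack bottom back [0.5572 0.171  0.    ] [0.5065 0.3834 0.    ]
foot near ends [ 0.5904 -0.1201  0.01  ]
 [ 0.4343 -0.1394  0.01  ]
far foot [ 0.6265 -0.3759  0.01  ]
 [ 0.4767 -0.3974  0.01  ]
side foot near ends [ 0.592  -0.1141  0.01  ]
 [ 0.4351 -0.14    0.01  ]
far [ 0.4734 -0.3948  0.01  ]
```

Candidates for jar_red: scene (349,221) lies at (0.456,0.010), 0.456 m from the base, and scene (380,217) lies at (0.361,0.039), 0.363 m away. The farther one, (349,221), is the one meant. The enlarged crop sc1 shows it as the left of the two, next to the mug. Next is the tool geometry for looking at the stand from above.

```bash
cat >> h.py <<'E'
def go(target,jaw_yaw_deg=None):
    """print shift in tool mm and spin deg to reach target TCP with jaw line at yaw (mod 180)"""
    R,p,s=tool();d=R.T@(np.array(target)-p)*1000
    print('tcp',p.round(4),'shift tool mm',d.round(1))
    z=R[:,2];cur=np.degrees(np.arctan2(z[1],z[0]));print('jaw yaw',round(cur,2),'gap',round(s['finger_gap']*1000,1),'j6',round(s['joint_pos'][5],2),'F',s['wrist_force'].round(1),'t',round(s['clock'],2))
    if jaw_yaw_deg is not None:
        e=(jaw_yaw_deg-cur+90)%180-90; print('world yaw err',round(e,2),'-> spin about tool y', round(e*np.sign(R[2,1]),2))
E
python3 - <<'E'
from h import *
R,p,s=tool();print(R.round(4))
go([0.40,-0.27,0.40],8)
E
```

```text
[[-9.586e-01 -2.000e-04  2.848e-01]
 [-2.848e-01  1.400e-03 -9.586e-01]
 [-2.000e-04 -1.000e+00 -1.400e-03]]
tcp [ 0.1637 -0.5508  0.2306] shift tool mm [-306.5 -169.1 -202.1]
jaw yaw -73.45 gap 85.5 j6 1.43 F [-0.2  0.6  0.7] t 0.15
world yaw err 81.45 -> spin about tool y -81.45
```

```bash
python3 -m inch '[[[-39,-17,-21,-8.1],[-78,-34,-42,-16.3],[-117,-51,-62,-24.4],[-157,-68,-83,-32.6],[-196,-85,-104,-40.7],[-235,-101,-125,-48.9],[-274,-118,-146,-57],[-313,-135,-166,-65.2],[-352,-152,-187,-73.3],[-391,-169,-208,-81.4]]]' 85; python3 -m inch '[[[0,0,0,0],[0,0,0,0]]]'; python3 - <<'E'
from h import *
go([0.48,-.24,.40],8)
import pickle
R,p,s=tool();im=env.read_camera('wrist');cv2.imwrite('pics/w1.png',im);pickle.dump(s,open('w1.pkl','wb'))
E
```

```text
clock: 1.15
tcp_pos: [0.4803, -0.2389, 0.4009]
orientation: [-0.535, 0.535, -0.463, 0.463]
wrist_force: [0.2, -0.9, 0.9]
finger_gap: 0.0853
clock: 1.35
tcp_pos: [0.48, -0.2397, 0.4001]
orientation: [-0.534, 0.534, -0.464, 0.464]
wrist_force: [-0.1, -1.1, -0.4]
finger_gap: 0.0847
tcp [ 0.48   -0.2397  0.4001] shift tool mm [ 0.3  0.1 -0. ]
jaw yaw 8.04 gap 84.7 j6 0.82 F [-0.1 -1.1 -0.4] t 1.35
world yaw err -0.04 -> spin about tool y 0.04
```

View pics/w1.png

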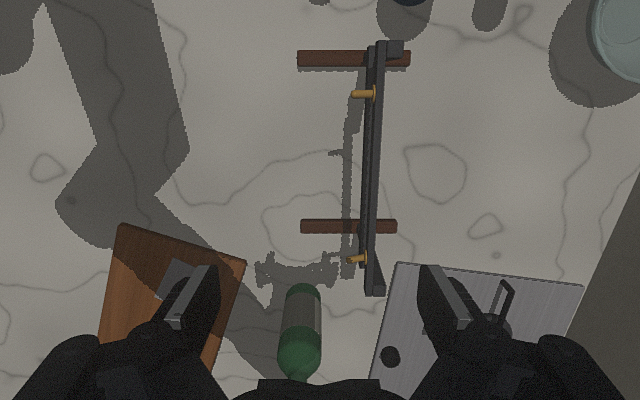

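The wrist picture shows the stand from above: pins near (362,94) and (357,258), upper bar running from (377,45) to (371,290). I'll mask the pins and fit the bar's front edge.

```bash
python3 - <<'E'
from h import *
import pickle
np.set_printoptions(precision=4,suppress=True)
s=pickle.load(open('w1.pkl','rb'));W=cam('wrist',s);im=cv2.imread('pics/w1.png')
hsv=cv2.cvtColor(im,cv2.COLOR_BGR2HSV)
m=cv2.inRange(hsv,(12,120,90),(32,255,255));m[:, :330]=0;m[:,390:]=0
n,l,st,ce=cv2.connectedComponentsWithStats(m)
tips=[];
for i in range(1,n):
    if st[i,4]>20:
        ys,xs=np.where(l==i);print(st[i],ce[i]);lo=xs<=xs.min()+1;tx,ty=xs.min()-.5,ys[lo].mean();hi=xs>=xs.max()-1
        T=onz(W,tx+3.5,ty,.194);B=onz(W,xs.max()+.5,ys[hi].mean(),.187);print('tip',T,'base',B)
crop('pics/w1.png','pics/w1a.png',330,30,430,150,5);crop('pics/w1.png','pics/w1b.png',330,200,430,310,5)
E
```

```text
[373  85   3  16  29] [374.069   91.8966]
tip [ 0.5246 -0.1648  0.194 ] base [ 0.5252 -0.1649  0.187 ]
[351  90  22   7 143] [361.8881  92.958 ]
tip [ 0.5039 -0.1685  0.194 ] base [ 0.5224 -0.166   0.187 ]
[348 250  19  15 112] [359.1875 257.6696]
tip [ 0.5312 -0.3432  0.194 ] base [ 0.55   -0.3445  0.187 ]
```

View pics/w1a.png

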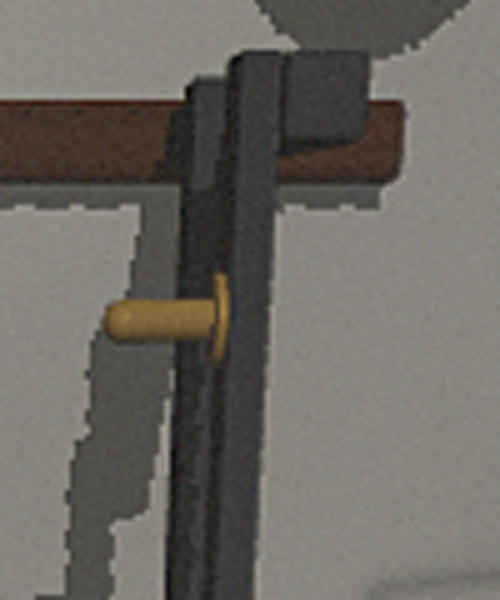

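View pics/w1b.png

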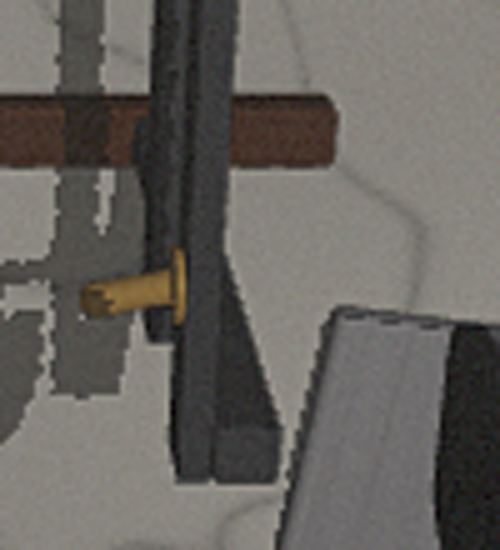

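```bash
python3 - <<'E'
from h import *
import pickle
np.set_printoptions(precision=4,suppress=True)
s=pickle.load(open('w1.pkl','rb'));W=cam('wrist',s)
P=lambda o,x,y:(o[0]+x/5-.4,o[1]+y/5-.4)
a=(330,30);b=(330,200)
e=[onz(W,*P(*q),.194) for q in [(a,233,65),(a,215,590),(b,190,20),(b,177,470)]];print('top front edge',*e)
for q in [(a,220,318),(b,178,288)]:print('flange',onz(W,*P(*q),.185))
for q in [(a,108,322),(b,90,300)]:print('tip',onz(W,*P(*q),.194))
S=cam('scene');D=cam('side')
for o in [((a,108,322),(276-.4,135.75-.4)),]: pass
print('tri tipB',tri((W,*P(a,108,322)),(S,307.35,159.1),(D,355.35,154.1)))
print('tri tipA',tri((W,*P(b,92,300)),(S,275.6,135.35),(D,372.1,124.85)))
X=np.array(e);f=np.polyfit(X[:,1],X[:,0],1);print('edge yaw',np.degrees(np.arctan(-f[0])))
E
```

```text
top front edge [ 0.5163 -0.1221  0.194 ] [ 0.5316 -0.218   0.194 ] [ 0.5377 -0.2778  0.194 ] [ 0.5555 -0.3883  0.194 ]
flange [ 0.5239 -0.1664  0.185 ]
flange [ 0.549 -0.346  0.185]
tip [ 0.5014 -0.1699  0.194 ]
tip [ 0.528 -0.347  0.194]
tri tipB (array([ 0.5025, -0.17  ,  0.193 ]), [1.0, 0.4, 0.6])
tri tipA (array([ 0.5286, -0.349 ,  0.191 ]), [0.5, 0.4, 0.9])
edge yaw 8.258000412257426
```

```bash
python3 -m inch '[[[-48,5,12,0],[-96,10,24,-1],[-144,20,36,-1],[-191,30,47,-2],[-239,40,59,-2],[-287,55,71,-3],[-335,70,83,-4],[-382,80,94,-5],[-430,90,106,-5.4],[-478,100,118,-5.4]]]'; python3 -m inch '[[[0,0,0,0],[0,0,0,0]]]'; python3 - <<'E'
from h import *
go([0.53,.25,.30],13.4)
import pickle
R,p,s=tool();im=env.read_camera('wrist');cv2.imwrite('pics/w2.png',im);pickle.dump(s,open('w2.pkl','wb'))
E
```

```text
clock: 2.4
tcp_pos: [0.5296, 0.2451, 0.2999]
orientation: [-0.553, 0.554, -0.44, 0.439]
wrist_force: [0.2, -0.7, -1.2]
finger_gap: 0.0854
clock: 2.6
tcp_pos: [0.5293, 0.2445, 0.2996]
orientation: [-0.554, 0.556, -0.439, 0.438]
wrist_force: [-0.3, -0.1, -0.0]
finger_gap: 0.0851
tcp [0.5293 0.2445 0.2996] shift tool mm [-5.2 -0.4  2. ]
jaw yaw 13.32 gap 85.1 j6 1.63 F [-0.3 -0.1 -0. ] t 2.6
world yaw err 0.08 -> spin about tool y -0.08
```

View pics/w2.png

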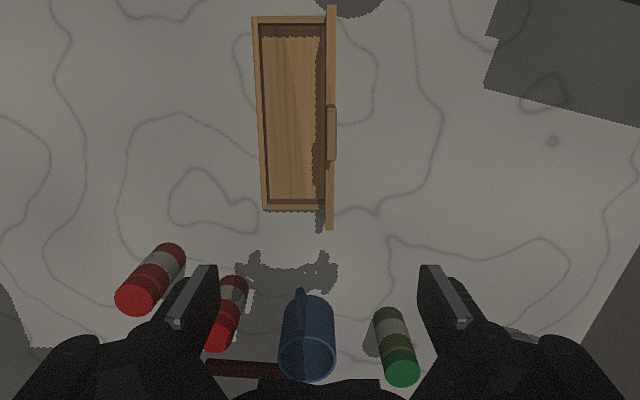

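The rack is seen from above: board top from about (331,5) to (330,230), tab top from (332,106) to (332,160), tray to the left.

```bash
python3 - <<'E'
from h import *
crop('pics/w2.png','pics/w2a.png',300,90,360,240,4)
crop('pics/w2.png','pics/w2b.png',300,0,360,60,8)
E
```

```text
(no output)
```

View pics/w2a.png

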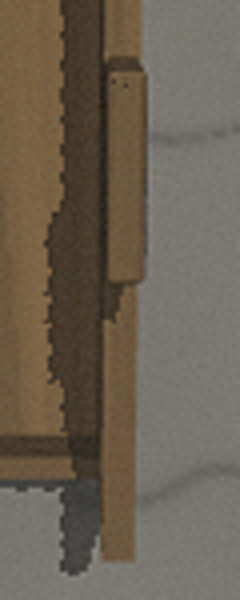

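View pics/w2b.png

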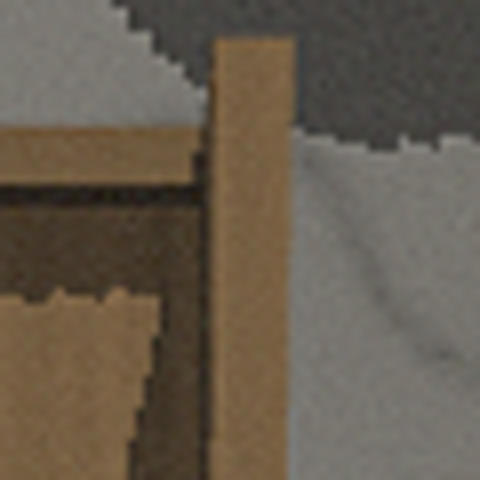

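```bash
python3 - <<'E'
from h import *
import pickle
np.set_printoptions(precision=4,suppress=True)
s=pickle.load(open('w2.pkl','rb'));W=cam('wrist',s)
a=onz(W,331.5,4.4,.092);b=onz(W,329.3,229.8,.092);print(a,b,(a+b)/2,np.linalg.norm(a-b),np.degrees(np.arctan2(-(a-b)[0],(a-b)[1])))
t=onz(W,331.3,107.6,.13);u=onz(W,331.3,159.6,.13);print(t,u,(t+u)/2,np.linalg.norm(t-u))
c=(t+u)/2;c[2]=.098
go([c[0],c[1],.20],np.degrees(np.arctan2(-(a-b)[0],(a-b)[1])))
go([c[0],c[1],.098])
E
```

```text
[0.5067 0.3858 0.092 ] [0.5577 0.1721 0.092 ] [0.5322 0.279  0.092 ] 0.21975462819530572 13.429317563152518
[0.5262 0.3019 0.13  ] [0.5374 0.2571 0.13  ] [0.5318 0.2795 0.13  ] 0.046125899242233585
tcp [0.5295 0.2437 0.3003] shift tool mm [-34.4 100.3  10.6]
jaw yaw 13.24 gap 85.0 j6 1.63 F [-0.3  0.4  0.2] t 2.65
world yaw err 0.19 -> spin about tool y -0.19
tcp [0.5295 0.2437 0.3003] shift tool mm [-34.5 202.3  10.8]
jaw yaw 13.24 gap 85.0 j6 1.63 F [-0.3  0.4  0.2] t 2.65
```

```bash
python3 -m inch '[[[-20,0,8,-0.2],[-34,20,10.5,-0.2],[-34,60,10.5,-0.2],[-34,105,10.5,-0.2],[-34,145,10.5,-0.2],[-34,175,10.5,-0.2],[-34,192,10.5,-0.2],[-34,202,10.5,-0.2],[-34,202,10.5,-0.2],[-34,202,10.5,-0.2]]]' 85; python3 - <<'E'
from h import *
go([.532,.2792,.098],13.43)
im=env.read_camera('wrist');cv2.imwrite('pics/w3.png',im)
E
```

```text
clock: 3.65
tcp_pos: [0.533, 0.2799, 0.1003]
orientation: [0.556, -0.555, 0.438, -0.438]
wrist_force: [0.6, -0.2, 0.9]
finger_gap: 0.0846
tcp [0.533  0.2799 0.1003] shift tool mm [ 0.4  2.3 -1.2]
jaw yaw 13.44 gap 84.6 j6 1.69 F [ 0.6 -0.2  0.9] t 3.65
world yaw err -0.01 -> spin about tool y 0.01
```

View pics/w3.png

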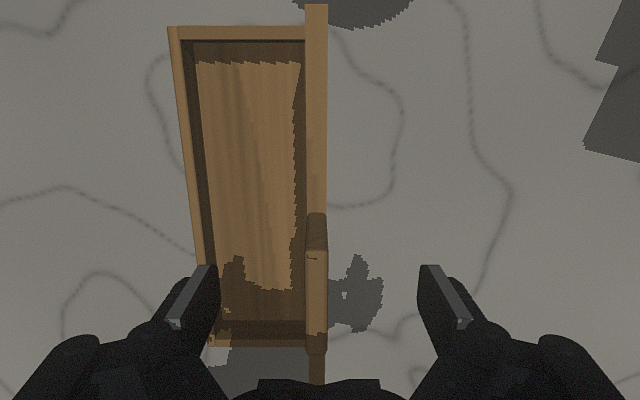

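The tab at (316,290) is centred between the fingers within about 1 mm. I'll correct by 1 mm and close.

```bash
python3 -m inch '[[[0,1,-1,0],[0,2,-1,0],[0,2,-1,0],[0,2,-1,0],[0,2,-1,0],[0,2,-1,0],[0,2,-1,0],[0,2,-1,0],[0,2,-1,0],[0,2,-1,0]]]' 0 80;  python3 -m inch '[[[0,0,0,0],[0,-4,0,0],[0,-10,0,0],[0,-20,0,0],[0,-20,0,0],[0,-20,0,0]]]'; python3 - <<'E'
from h import *
go([.532,.2792,.118],13.43)
cv2.imwrite('pics/w4.png',env.read_camera('wrist'))
cv2.imwrite('pics/d4.png',env.read_camera('side'))
E
```

```text
clock: 4.7
tcp_pos: [0.5312, 0.2806, 0.0971]
orientation: [0.556, -0.555, 0.438, -0.438]
wrist_force: [1.3, 0.9, -0.4]
finger_gap: 0.0077
clock: 5.3
tcp_pos: [0.5315, 0.2806, 0.1177]
orientation: [0.556, -0.555, 0.437, -0.438]
wrist_force: [-0.1, -0.3, -5.4]
finger_gap: 0.008
tcp [0.5315 0.2806 0.1177] shift tool mm [ 1.5 -0.3  0.2]
jaw yaw 13.55 gap 8.0 j6 1.69 F [-0.1 -0.3 -5.4] t 5.3
world yaw err -0.12 -> spin about tool y 0.12
```

View pics/w4.png

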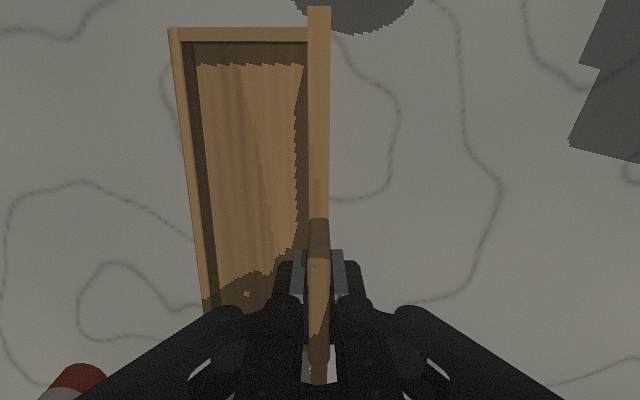

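View pics/d4.png

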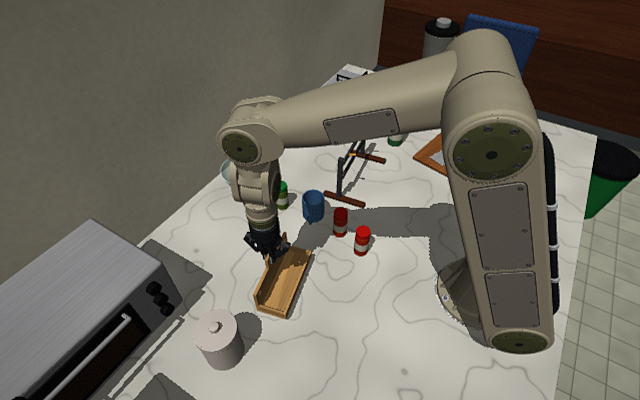

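```bash
python3 - <<'E'
from h import *
np.set_printoptions(precision=4,suppress=True)
R,p,s=tool();W=cam('wrist',s)
crop('pics/w4.png','pics/w4a.png',290,0,350,60,8)
im=cv2.imread('pics/w4.png')
for r in (8,20,60,120,180): 
    print(r,im[r,300:340].astype(int)[:, :].sum(1).tolist()[::2])
print(im[0:14,319].tolist())
for v in (5.5,6.5): 
    e=onz(W,319,v,.113);print('end in tool mm',R.T@(e-p)*1000)
E
```

```text
8 [200, 208, 213, 215, 291, 286, 284, 279, 287, 283, 280, 292, 290, 287, 285, 296, 220, 206, 201, 214]
20 [355, 366, 370, 356, 278, 286, 299, 286, 274, 292, 280, 291, 300, 285, 285, 292, 219, 210, 221, 203]
60 [162, 160, 168, 172, 294, 284, 289, 295, 274, 287, 287, 282, 293, 295, 291, 322, 364, 347, 355, 361]
120 [150, 158, 165, 165, 245, 293, 277, 293, 286, 284, 281, 293, 296, 293, 280, 383, 355, 361, 345, 359]
180 [158, 164, 165, 189, 177, 271, 283, 248, 256, 265, 281, 295, 283, 274, 290, 368, 361, 356, 375, 373]
[[67, 72, 74], [66, 71, 74], [65, 68, 70], [63, 66, 65], [65, 68, 68], [60, 66, 68], [68, 102, 128], [66, 96, 123], [69, 99, 121], [64, 95, 118], [67, 96, 117], [67, 95, 120], [68, 99, 122], [69, 97, 122]]
end in tool mm [-107.9195    3.9398   -0.3148]
end in tool mm [-107.5867    3.9398   -0.3144]
```

View pics/w4a.png

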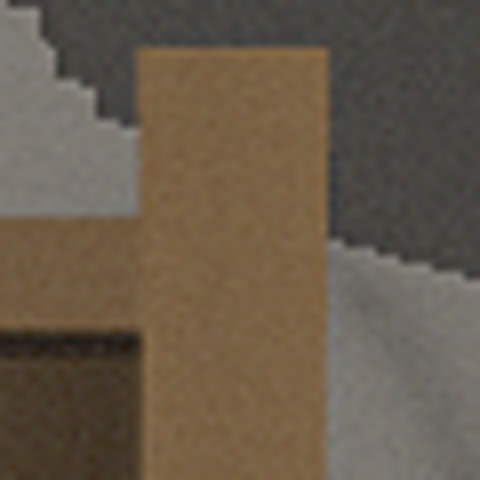

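```bash
python3 - <<'E'
from h import *
go([.492,-.2605,.30],8.1)
E
```

```text
tcp [0.5309 0.2804 0.117 ] shift tool mm [ 516.8 -182.9 -164.6]
jaw yaw 13.55 gap 8.0 j6 1.69 F [ 0.1  1.1 -3.9] t 5.4
world yaw err -5.45 -> spin about tool y 5.45
```

```bash
python3 -m inch '[[[0,-15,0,0],[0,-50,0,0],[0,-90,-3,0],[0,-125,-10,0],[10,-155,-20,0],[35,-175,-35,0.5],[70,-183,-50,1],[110,-183,-65,1.5],[150,-183,-80,2],[190,-183,-95,2.5]]]' && python3 -m inch '[[[40,0,-12,0.5],[80,0,-23,1],[120,0,-35,1.5],[160,0,-46,2],[200,0,-57,2.5],[240,0,-65,2.9],[280,0,-69,2.9],[310,0,-70,2.9],[326,0,-70,2.9],[326,0,-70,2.9]]]'; python3 - <<'E'
from h import *
go([.492,-.2605,.30],8.1)
E
```

```text
clock: 6.4
tcp_pos: [0.4826, 0.0722, 0.3]
orientation: [-0.546, 0.546, -0.449, 0.45]
wrist_force: [1.3, -0.3, -3.6]
finger_gap: 0.0079
clock: 7.4
tcp_pos: [0.477, -0.2616, 0.2992]
orientation: [-0.534, 0.534, -0.464, 0.464]
wrist_force: [-0.2, 1.0, -4.1]
finger_gap: 0.008
tcp [ 0.477  -0.2616  0.2992] shift tool mm [ 1.  -0.8 15. ]
jaw yaw 8.0 gap 8.0 j6 0.78 F [-0.2  1.  -4.1] t 7.4
world yaw err 0.1 -> spin about tool y -0.1
```

Now down in front of the pins, then look.

```bash
python3 -m inch '[[[1,20,5,-0.1],[1,50,10,-0.1],[1,66,13,-0.1],[1,71,13,-0.1],[1,71,13,-0.1],[1,71,13,-0.1]]]'; python3 - <<'E'
from h import *
go([.492,-.2605,.2284],8.1)
for n in('scene','side','wrist'): cv2.imwrite(f'pics/{n}5.png',env.read_camera(n))
crop('pics/scene5.png','pics/scene5a.png',230,100,350,190,6)
crop('pics/side5.png','pics/side5a.png',280,80,440,200,5)
E
```

```text
clock: 8.0
tcp_pos: [0.4903, -0.2586, 0.2303]
orientation: [0.535, -0.535, 0.462, -0.463]
wrist_force: [-0.9, 0.4, -4.0]
finger_gap: 0.0083
tcp [ 0.4903 -0.2586  0.2303] shift tool mm [2.1 1.9 1.4]
jaw yaw 8.29 gap 8.3 j6 0.8 F [-0.9  0.4 -4. ] t 8.0
world yaw err -0.19 -> spin about tool y 0.19
```

View pics/scene5a.png

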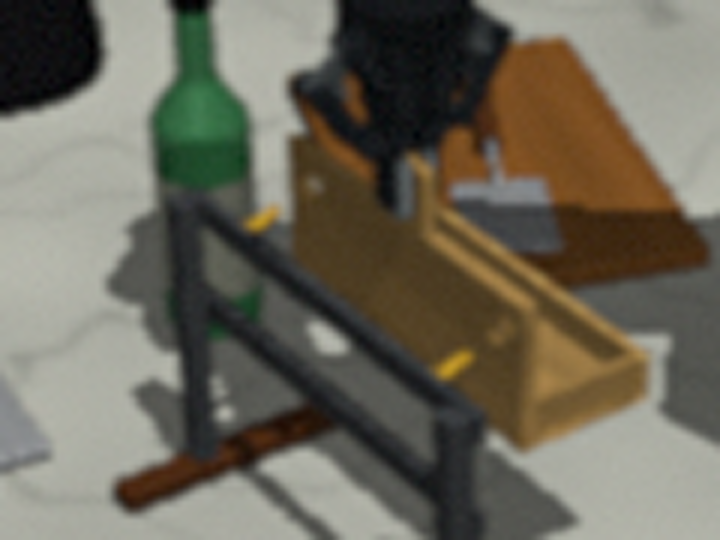

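View pics/side5a.png

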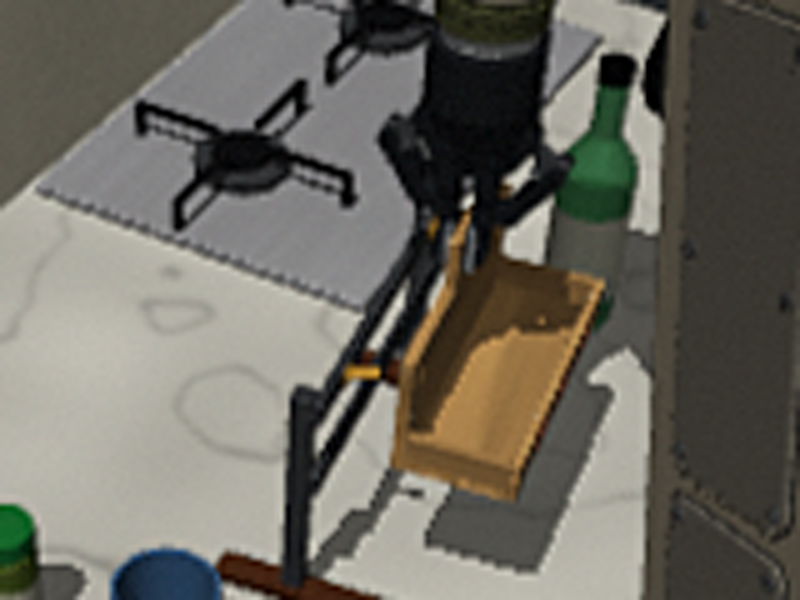

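View pics/wrist5.png

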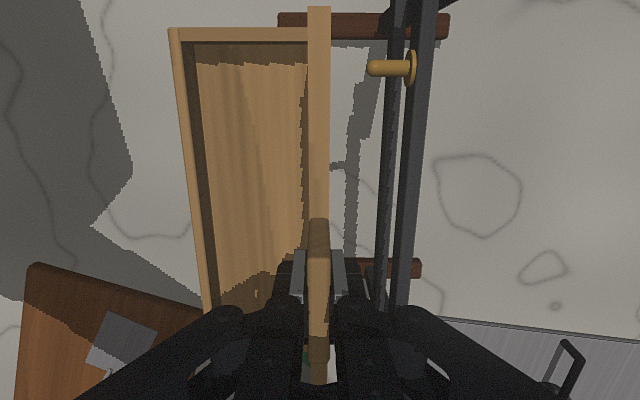

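```bash
python3 - <<'E'
from h import *
np.set_printoptions(precision=4,suppress=True)
R,p,s=tool();W=cam('wrist',s);S=cam('scene')
a,b=onz(W,367.5,68,.194),onz(W,412,67,.185);print(a,b,'tool',R.T@(a-p)*1e3,R.T@(b-p)*1e3)
# bar front edge
for u,v in [(412,80),(404,180),(399,240)]:
    e=onz(W,u,v,.194);print('edge',e)
q=lambda x,y:(S,230+x/6-.4,100+y/6-.4)
for n,x,y in [('holeR',316,183),('holeL',500,332)]:
    c,d=ray(*q(x,y))
    # intersect with board back-face plane: tool z=+4.5mm
    nrm=R[:,2];k=((p+nrm*.0045-c)@nrm)/(d@nrm);X=c+k*d;print(n,X,R.T@(X-p)*1e3)
E
```

```text
[ 0.501  -0.1703  0.194 ] [ 0.5243 -0.1663  0.185 ] tool [-86.5475  36.3595  23.134 ] [-87.1986  45.3978  46.7542]
edge [ 0.5235 -0.1726  0.194 ]
edge [ 0.5309 -0.2226  0.194 ]
edge [ 0.536  -0.2577  0.194 ]
holeR [ 0.5069 -0.3408  0.2091] [83.0469 21.551   4.5   ]
holeL [ 0.4823 -0.1713  0.2014] [-88.1928  28.9544   4.5   ]
```

```bash
python3 -m inch '[[[1,0,0,0],[1,0,0,0]]]'; python3 - <<'E'
from h import *
go([.5322,-.2548,.2136],8.2)
E
```

```text
clock: 8.35
tcp_pos: [0.4903, -0.2603, 0.2296]
orientation: [0.535, -0.535, 0.462, -0.463]
wrist_force: [-0.9, -0.7, -4.6]
finger_gap: 0.008
tcp [ 0.4903 -0.2603  0.2296] shift tool mm [ 0.5 16.1 42.2]
jaw yaw 8.23 gap 8.0 j6 0.79 F [-0.9 -0.7 -4.6] t 8.35
world yaw err -0.03 -> spin about tool y 0.03
```

```bash
python3 -m inch '[[[0,3,8,0],[0,6,16,0],[0,8,22,0],[0,10,26,0],[0,11,30,0],[0,12.5,34,0],[0,12.5,34,0],[0,12.5,34,0]]]'; python3 - <<'E'
from h import *
go([.5322,-.2548,.2136],8.2)
for n in('scene','wrist','side'): cv2.imwrite(f'pics/{n}6.png',env.read_camera(n))
crop('pics/scene6.png','pics/scene6a.png',230,100,350,190,6)
E
```

```text
clock: 9.15
tcp_pos: [0.5238, -0.255, 0.2166]
orientation: [-0.535, 0.535, -0.463, 0.463]
wrist_force: [0.5, -0.3, -3.7]
finger_gap: 0.0082
tcp [ 0.5238 -0.255   0.2166] shift tool mm [1.  3.  8.4]
jaw yaw 8.26 gap 8.2 j6 0.84 F [ 0.5 -0.3 -3.7] t 9.15
world yaw err -0.06 -> spin about tool y 0.06
```

View pics/scene6a.png

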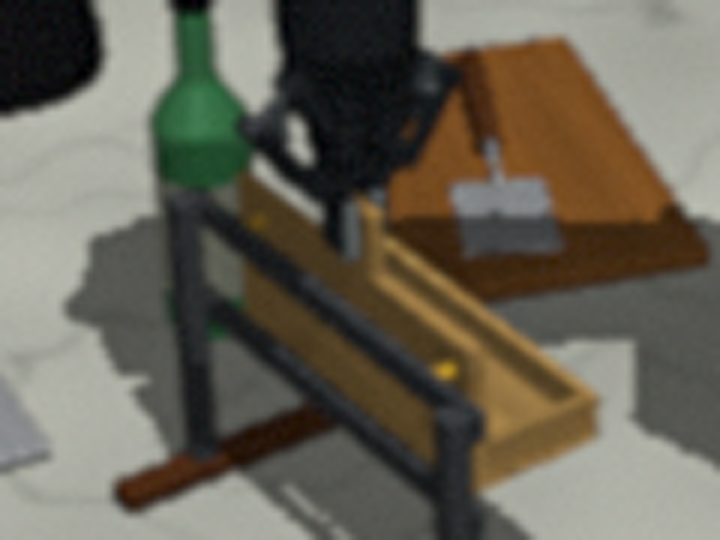

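View pics/wrist6.png

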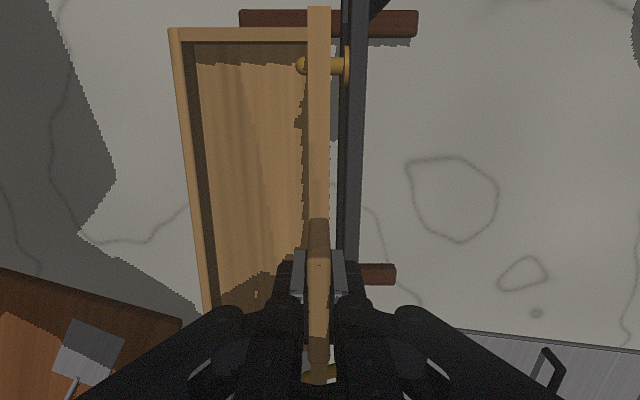

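Left pin tip now shows in front of the board at (302,66) and there is no contact force, so both pins have entered. Continuing home.

```bash
python3 -m inch '[[[0.5,1,3,0],[0.5,2,6,0],[0.5,3,8.5,0],[0.5,3,9.5,0],[0.5,3,9.5,0],[0.5,3,9.5,0]]]'; python3 - <<'E'
from h import *
go([.5322,-.2548,.2136],8.2)
for n in('scene','wrist','side'): cv2.imwrite(f'pics/{n}7.png',env.read_camera(n))
crop('pics/scene7.png','pics/scene7a.png',230,100,350,190,6)
crop('pics/side7.png','pics/side7a.png',320,80,420,180,6)
E
```

```text
clock: 9.9
tcp_pos: [0.5324, -0.2544, 0.2133]
orientation: [-0.534, 0.535, -0.463, 0.462]
wrist_force: [-4.5, -1.8, -3.7]
finger_gap: 0.0081
tcp [ 0.5324 -0.2544  0.2133] shift tool mm [ 0.4 -0.3 -0.3]
jaw yaw 8.22 gap 8.1 j6 0.85 F [-4.5 -1.8 -3.7] t 9.9
world yaw err -0.02 -> spin about tool y 0.02
```

View pics/scene7a.png

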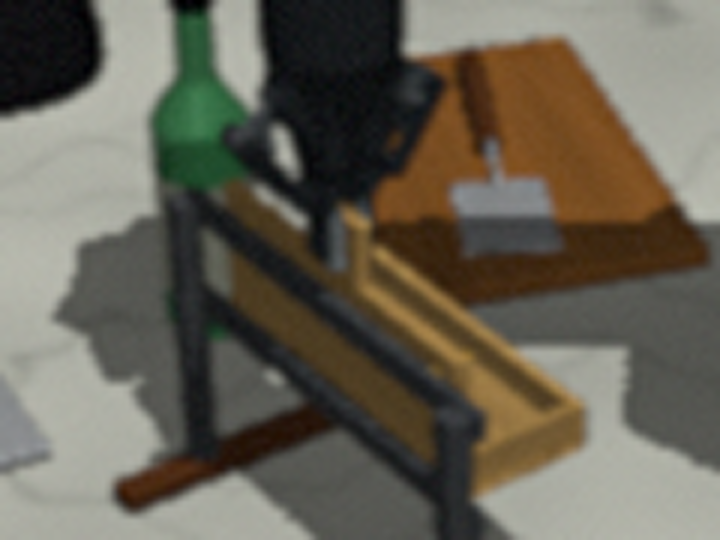

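View pics/side7a.png

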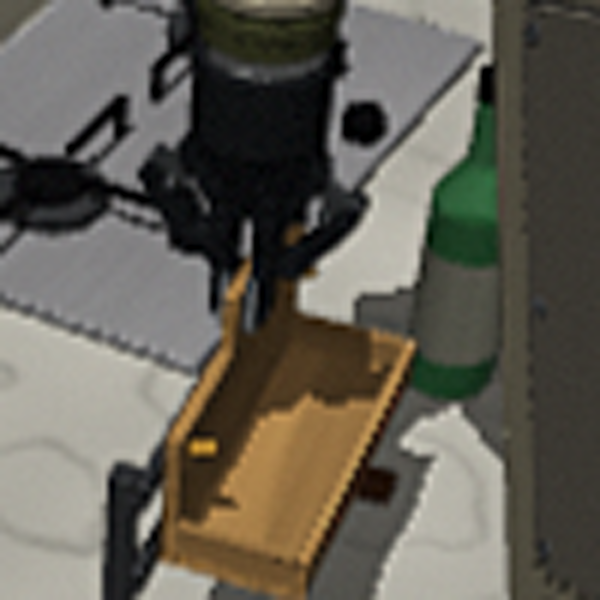

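View pics/wrist7.png

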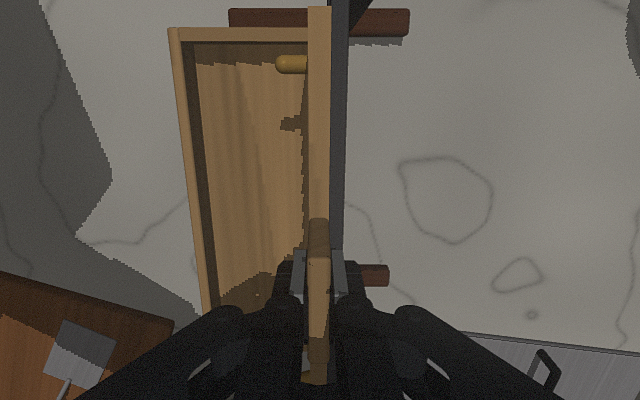

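Board contacts the bar (4.5 N) and the left pin protrudes at (290,64). Lowering until the pins carry the weight.

```bash
python3 -m inch '[[[0,1,0,0],[0,2,0,0],[0,3,0,0],[0,4,0,0],[0,4,0,0],[0,4,0,0]]]'
```

```text
clock: 10.65
tcp_pos: [0.5324, -0.2542, 0.2096]
orientation: [-0.534, 0.535, -0.463, 0.462]
wrist_force: [-5.5, -0.1, -2.1]
finger_gap: 0.0079
```

```bash
python3 -m inch '[[[0,0.6,0,0],[0,1.2,0,0],[0,1.2,0,0],[0,1.2,0,0]]]'
```

```text
clock: 11.05
tcp_pos: [0.5324, -0.2543, 0.2089]
orientation: [-0.534, 0.535, -0.463, 0.463]
wrist_force: [-6.3, -0.8, -0.3]
finger_gap: 0.0081
```

```bash
python3 -m inch '[[[0,0.6,0,0],[0,0.6,0,0]]]'; python3 -m inch '[[[0,0,0,0],[0,0,0,0],[0,0,0,0],[0,0,0,0],[0,0,0,0],[0,0,0,0]]]' 50; python3 - <<'E'
from h import *
go([.5322,-.2548,.3],8.2)
for n in('scene','wrist','side'): cv2.imwrite(f'pics/{n}8.png',env.read_camera(n))
crop('pics/scene8.png','pics/scene8a.png',230,100,350,190,6)
crop('pics/side8.png','pics/side8a.png',320,80,420,180,6)
E
```

```text
clock: 11.25
tcp_pos: [0.5324, -0.2543, 0.2088]
orientation: [-0.534, 0.535, -0.463, 0.463]
wrist_force: [-7.0, 0.2, 2.0]
finger_gap: 0.008
clock: 11.85
tcp_pos: [0.5334, -0.2542, 0.2078]
orientation: [0.535, -0.535, 0.463, -0.463]
wrist_force: [1.2, -0.4, 0.1]
finger_gap: 0.0498
tcp [ 0.5334 -0.2542  0.2078] shift tool mm [  0.4 -92.2  -1.3]
jaw yaw 8.25 gap 49.8 j6 0.85 F [ 1.2 -0.4  0.1] t 11.85
world yaw err -0.05 -> spin about tool y 0.05
```

View pics/scene8a.png

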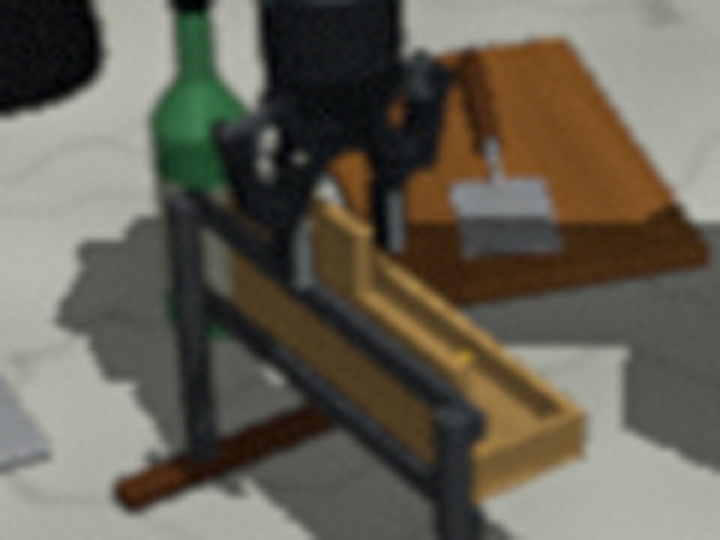

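View pics/side8a.png

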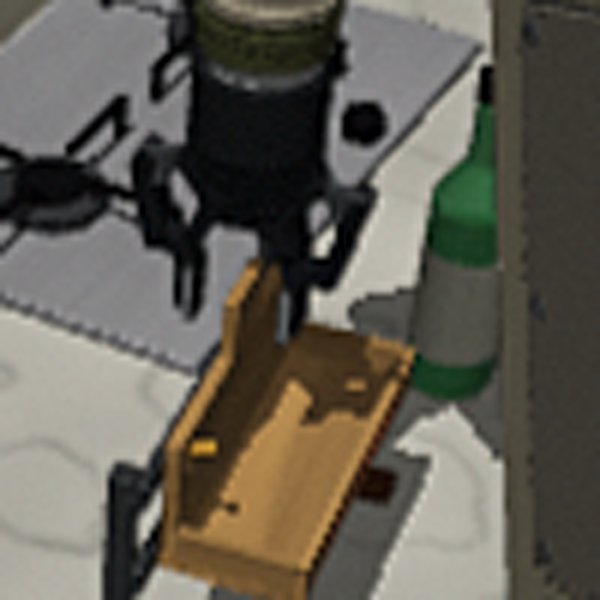

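View pics/wrist8.png

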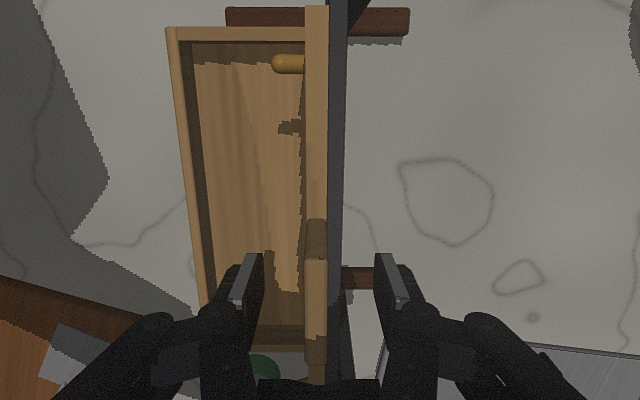

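The rack hangs on both pins against the bars with the fingers clear. Lifting and moving toward the green jar.

```bash
python3 -m inch '[[[0,-15,0,0],[0,-50,0,0],[0,-90,0,0],[-20,-110,15,-5],[-55,-110,40,-13],[-95,-110,65,-21],[-130,-105,90,-29],[-165,-95,115,-37],[-200,-85,140,-45],[-238,-75,163,-53]]]' 85; python3 -m inch '[[[0,0,0,-8],[0,0,0,-16],[0,0,0,-24],[0,0,0,-32],[0,0,0,-37],[0,0,0,-37],[0,0,0,-37]]]'; python3 - <<'E'
from h import *
import pickle
go([.66,.005,.28],98.2)
s=env.get_state();pickle.dump(s,open('w9.pkl','wb'))
for n in('scene','wrist','side'): cv2.imwrite(f'pics/{n}9.png',env.read_camera(n))
E
```

```text
clock: 13.0
tcp_pos: [0.6613, 0.0061, 0.2824]
orientation: [-0.685, 0.685, -0.174, 0.174]
wrist_force: [0.5, -0.2, -0.4]
finger_gap: 0.0852
clock: 13.7
tcp_pos: [0.6604, 0.0047, 0.2827]
orientation: [-0.705, 0.705, 0.05, -0.05]
wrist_force: [0.2, 0.1, 0.0]
finger_gap: 0.0853
tcp [0.6604 0.0047 0.2827] shift tool mm [-0.4  2.7  0.4]
jaw yaw 98.12 gap 85.3 j6 -0.26 F [0.2 0.1 0. ] t 13.7
world yaw err 0.08 -> spin about tool y -0.08
```

View pics/wrist9.png

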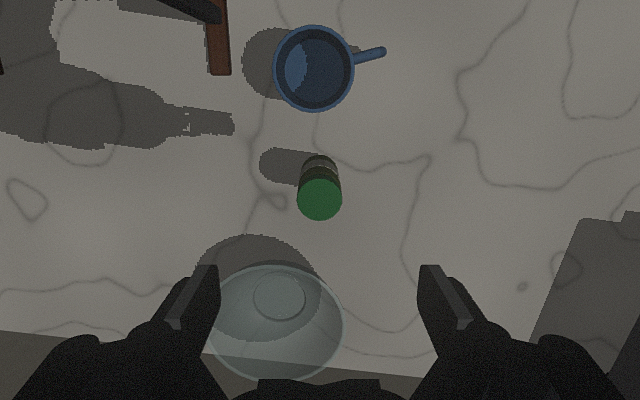

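View pics/side9.png

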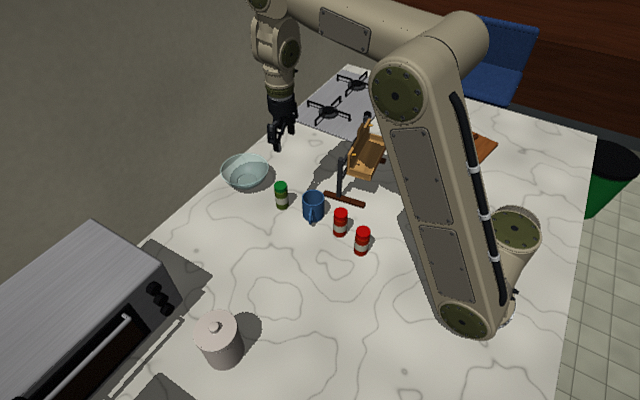

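Green cap centre is at about (320,199); mug at (313,68), bowl at (276,320) beyond it.

```bash
cat >> h.py <<'E'
def capfind(png,W,col,roi=None):
    im=cv2.imread(png);hsv=cv2.cvtColor(im,cv2.COLOR_BGR2HSV)
    m=cv2.inRange(hsv,(50,120,50),(75,255,255)) if col=='g' else cv2.inRange(hsv,(0,180,60),(6,255,255))|cv2.inRange(hsv,(174,180,60),(180,255,255))
    m=cv2.morphologyEx(m,cv2.MORPH_OPEN,np.ones((5,5)))
    for c in cv2.findContours(m,cv2.RETR_EXTERNAL,cv2.CHAIN_APPROX_NONE)[0]:
        if cv2.contourArea(c)>300:
            (u,v),r=cv2.minEnclosingCircle(c);X=onz(W,u,v,.105);print('cap px',round(u,1),round(v,1),round(r,1),cv2.boundingRect(c),'->',X.round(4))
E
python3 - <<'E'
from h import *
import pickle
s=pickle.load(open('w9.pkl','rb'));W=cam('wrist',s)
capfind('pics/wrist9.png',W,'g')
E
python3 - <<'E'
from h import *
import pickle
s=pickle.load(open('w9.pkl','rb'));W=cam('wrist',s)
im=cv2.imread('pics/wrist9.png');hsv=cv2.cvtColor(im,cv2.COLOR_BGR2HSV);print(hsv[199,320],hsv[172,320],im[199,320])
m=cv2.inRange(hsv,(50,100,60),(80,255,255));m[:150]=0;m[240:]=0
ys,xs=np.where(cv2.morphologyEx(m,cv2.MORPH_OPEN,np.ones((5,5))));print(len(xs),xs.min(),xs.max(),ys.min(),ys.max())
u=(xs.min()+xs.max())/2;r=(xs.max()-xs.min()+1)/2;v=ys.max()-r
X=onz(W,u,v,.105);print(u,v,r,X)
go([X[0],X[1],.18],98.2);go([X[0],X[1],.060],98.2)
E
```

```text
[ 65 114  76] [30 69 48] [48 76 42]
1342 298 340 180 219
319.0 197.5 21.5 [0.68812982 0.0088531  0.105     ]
tcp [0.6604 0.0046 0.2828] shift tool mm [ 28.  102.8   0.2]
jaw yaw 98.18 gap 84.7 j6 -0.26 F [ 0.5 -0.3  0. ] t 13.85
world yaw err 0.02 -> spin about tool y -0.02
tcp [0.6604 0.0046 0.2828] shift tool mm [2.800e+01 2.228e+02 2.000e-01]
jaw yaw 98.18 gap 84.7 j6 -0.26 F [ 0.5 -0.3  0. ] t 13.85
world yaw err 0.02 -> spin about tool y -0.02
```

```bash
python3 -m inch '[[[28,10,0,0],[28.5,50,0,0],[28.5,95,0,0],[28.5,135,0,0],[28.5,170,0,0],[28.5,200,0,0],[28.5,216,0,0],[28.5,223,0,0],[28.5,223,0,0],[28.5,223,0,0]]]' 85; python3 - <<'E'
from h import *
go([.689,.0088,.06],98.2)
cv2.imwrite('pics/w10.png',env.read_camera('wrist'))
E
```

```text
clock: 14.85
tcp_pos: [0.6895, 0.0086, 0.061]
orientation: [-0.705, 0.705, 0.051, -0.05]
wrist_force: [0.4, -0.3, 0.1]
finger_gap: 0.0849
tcp [0.6895 0.0086 0.061 ] shift tool mm [-0.5  1.   0.2]
jaw yaw 98.23 gap 84.9 j6 -0.25 F [ 0.4 -0.3  0.1] t 14.85
world yaw err -0.03 -> spin about tool y 0.03
```

View pics/w10.png

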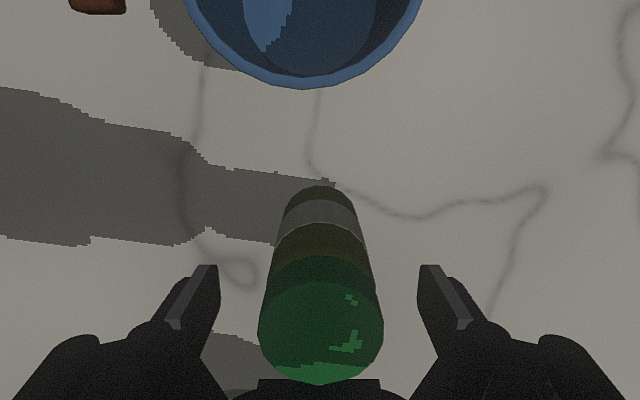

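The jar is centred between the fingers (321 against 319). Closing and lifting.

```bash
python3 -m inch '[[[0,0,0,0],[0,0,0,0],[0,0,0,0],[0,0,0,0],[0,0,0,0],[0,0,0,0],[0,0,0,0]]]' 30 50; python3 -m inch '[[[0,-3,0,0],[0,-15,0,0],[0,-50,0,0],[0,-90,0,0],[0,-130,0,0],[0,-170,0,0],[0,-200,0,0],[0,-210,0,0],[0,-210,0,0]]]'; python3 - <<'E'
from h import *
go([.4995,-.3065,.27],98.2)
cv2.imwrite('pics/w11.png',env.read_camera('wrist'))
E
```

```text
clock: 15.6
tcp_pos: [0.6894, 0.0089, 0.0609]
orientation: [-0.705, 0.705, 0.052, -0.05]
wrist_force: [-0.6, 0.7, 5.3]
finger_gap: 0.0448
clock: 16.5
tcp_pos: [0.6894, 0.0086, 0.2714]
orientation: [-0.705, 0.706, 0.052, -0.05]
wrist_force: [0.3, -0.2, -1.6]
finger_gap: 0.0443
tcp [0.6894 0.0086 0.2714] shift tool mm [-233.1    1.  -284.7]
jaw yaw 98.24 gap 44.3 j6 -0.25 F [ 0.3 -0.2 -1.6] t 16.5
world yaw err -0.04 -> spin about tool y 0.04
```

View pics/w11.png

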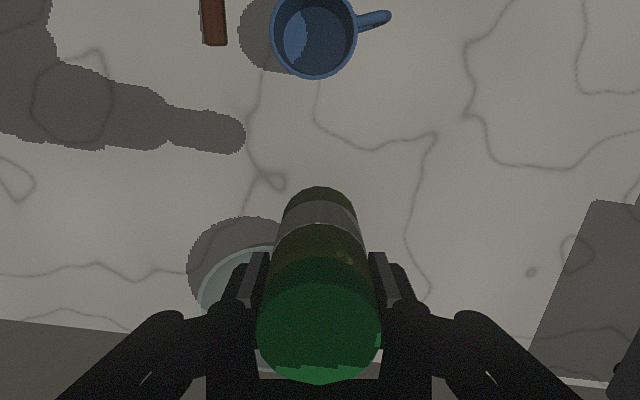

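```bash
python3 -m inch '[[[-10,-30,-12,0],[-35,-60,-42,0],[-65,-60,-80,0],[-98,-60,-120,0],[-130,-60,-160,0],[-163,-60,-200,0],[-195,-60,-240,0],[-218,-60,-267,0],[-230,-60,-282,0],[-233,-60,-285,0]]]';  python3 -m inch '[[[0,0,0,0],[0,0,0,0]]]'; python3 - <<'E'
from h import *
import pickle
go([.4995,-.3065,.27],98.2)
s=env.get_state();pickle.dump(s,open('w12.pkl','wb'))
for n in('scene','wrist','side'): cv2.imwrite(f'pics/{n}12.png',env.read_camera(n))
E
```

```text
clock: 17.55
tcp_pos: [0.4968, -0.3085, 0.3268]
orientation: [0.706, -0.704, -0.048, 0.051]
wrist_force: [0.4, -0.1, -1.6]
finger_gap: 0.0441
clock: 17.75
tcp_pos: [0.4991, -0.3057, 0.3286]
orientation: [0.706, -0.705, -0.051, 0.052]
wrist_force: [-0.2, 0.2, -1.7]
finger_gap: 0.0445
tcp [ 0.4991 -0.3057  0.3286] shift tool mm [ 0.4 58.6 -1. ]
jaw yaw 98.29 gap 44.5 j6 -0.83 F [-0.2  0.2 -1.7] t 17.75
world yaw err -0.09 -> spin about tool y 0.09
```

View pics/wrist12.png

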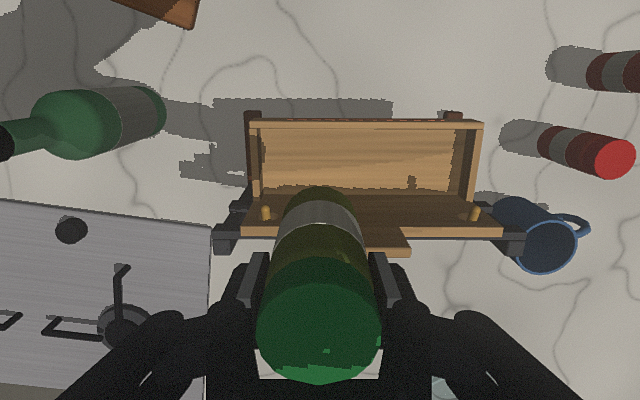

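View pics/scene12.png

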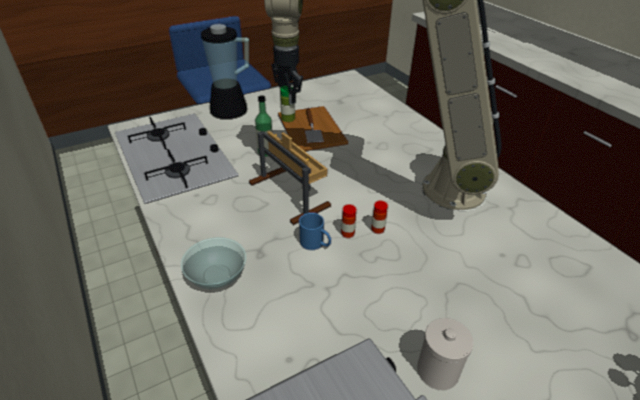

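The hung rack: front lip at row ≈121 from (249,121) to (484,122), pins at (265,213) and (475,213). Checking its pose from the lip corners.

```bash
python3 - <<'E'
from h import *
import pickle
np.set_printoptions(precision=4,suppress=True)
s=pickle.load(open('w12.pkl','rb'));W=cam('wrist',s)
a=onz(W,249,121,.142);b=onz(W,484,122,.142);print(a,b,np.linalg.norm(a-b),np.degrees(np.arctan2(-(b-a)[0],(b-a)[1])))
yw=np.radians(8.2);x=np.array([np.cos(yw),np.sin(yw)]);y=np.array([-x[1],x[0]])
o=((a+b)/2)[:2]+.0835*x;print('rack origin',o)
o2=np.array([.5327,-.2562])
for q in(o,o2): print('R',q-.04*x-.045*y,'L',q-.04*x+.045*y)
# inner floor edges
E
```

```text
[ 0.4646 -0.3757  0.142 ] [ 0.434  -0.1597  0.142 ] 0.21815455014027518 8.068639897755851
rack origin [ 0.532  -0.2558]
R [ 0.4988 -0.3061] L [ 0.486 -0.217]
R [ 0.4995 -0.3064] L [ 0.4867 -0.2174]
```

```bash
python3 -m inch '[[[0,20,0,0],[0,50,0,0],[0,85,0,0],[0,110,0,0],[0,128,0,0],[0,138,0,0],[0,140,0,0],[0,140,0,0]]]'; python3 - <<'E'
from h import *
go([.499,-.306,.181],98.2)
for n in('scene','wrist','side'): cv2.imwrite(f'pics/{n}13.png',env.read_camera(n))
crop('pics/scene13.png','pics/scene13a.png',240,70,360,190,5)
E
```

```text
clock: 18.7
tcp_pos: [0.4994, -0.3065, 0.1903]
orientation: [-0.705, 0.705, 0.051, -0.051]
wrist_force: [-0.2, 0.3, -1.9]
finger_gap: 0.0442
tcp [ 0.4994 -0.3065  0.1903] shift tool mm [-0.3  9.3  0.6]
jaw yaw 98.29 gap 44.2 j6 -0.83 F [-0.2  0.3 -1.9] t 18.7
world yaw err -0.09 -> spin about tool y 0.09
```

View pics/wrist13.png

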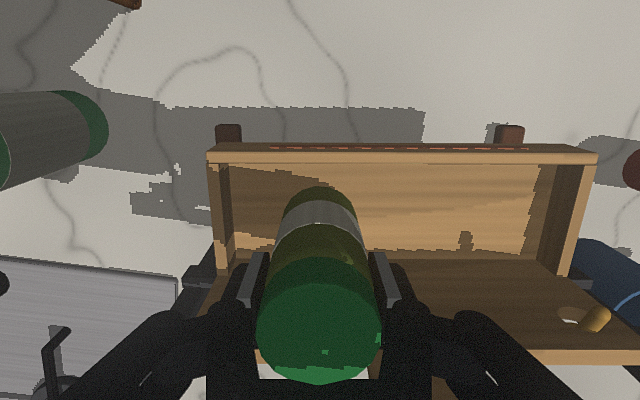

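View pics/scene13a.png

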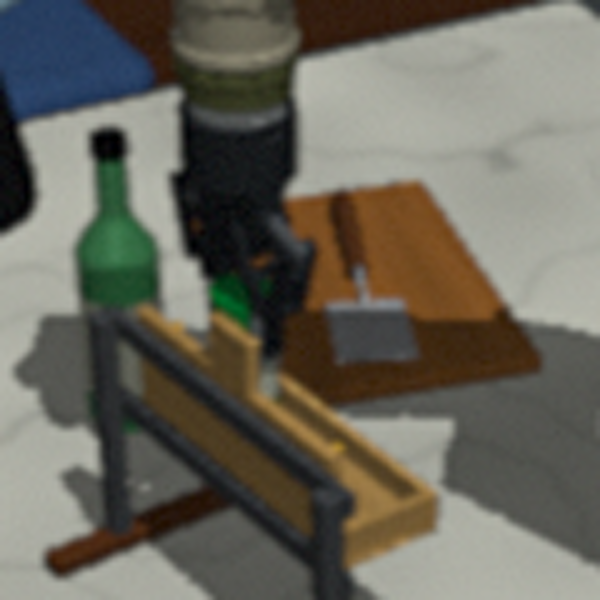

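The jar is inside the tray outline and about 9 mm above the floor. Lowering slowly.

```bash
python3 -m inch '[[[0,2,0,0],[0,4,0,0],[0,6,0,0],[0,7.5,0,0],[0,7.5,0,0],[0,7.5,0,0]]]'; python3 -m inch '[[[0,0.7,0,0],[0,1.4,0,0],[0,1.4,0,0],[0,1.4,0,0]]]'
```

```text
clock: 19.45
tcp_pos: [0.4989, -0.3067, 0.1822]
orientation: [0.705, -0.705, -0.051, 0.051]
wrist_force: [-0.3, -0.6, -1.2]
finger_gap: 0.0446
clock: 19.85
tcp_pos: [0.4989, -0.3067, 0.1809]
orientation: [-0.705, 0.705, 0.051, -0.051]
wrist_force: [0.1, 0.2, -0.9]
finger_gap: 0.044
```

```bash
python3 -m inch '[[[0,0.6,0,0],[0,1.2,0,0],[0,1.2,0,0],[0,1.2,0,0]]]'; python3 - <<'E'
from h import *
go([.499,-.306,.181],98.2)
E
```

```text
clock: 20.25
tcp_pos: [0.499, -0.3067, 0.1804]
orientation: [-0.705, 0.705, 0.051, -0.051]
wrist_force: [-2.6, 2.5, 5.4]
finger_gap: 0.0445
tcp [ 0.499  -0.3067  0.1804] shift tool mm [ 0.1 -0.6  0.7]
jaw yaw 98.25 gap 44.5 j6 -0.83 F [-2.6  2.5  5.4] t 20.25
world yaw err -0.05 -> spin about tool y 0.05
```

Touchdown (+5.4 N). Opening gently to 62 mm, then straight up.

```bash
python3 -m inch '[[[0,-0.5,0,0],[0,-0.5,0,0],[0,-0.5,0,0],[0,-0.5,0,0]]]' 62; python3 - <<'E'
from h import *
go([.499,-.306,.181],98.2)
cv2.imwrite('pics/w14.png',env.read_camera('wrist'))
E
python3 -m inch '[[[0,-5,0,0],[0,-25,0,0],[0,-60,0,0],[0,-100,0,0],[0,-130,0,0],[0,-140,0,0],[0,-140,0,0]]]'; python3 - <<'E'
from h import *
go([.456,.010,.28],98.2)
for n in('scene','wrist','side'): cv2.imwrite(f'pics/{n}15.png',env.read_camera(n))
E
```

```text
clock: 20.65
tcp_pos: [0.4989, -0.3067, 0.1799]
orientation: [0.705, -0.705, -0.051, 0.051]
wrist_force: [0.5, -0.6, -0.4]
finger_gap: 0.062
tcp [ 0.4989 -0.3067  0.1799] shift tool mm [ 0.2 -1.1  0.7]
jaw yaw 98.24 gap 62.0 j6 -0.83 F [ 0.5 -0.6 -0.4] t 20.65
world yaw err -0.04 -> spin about tool y 0.04
clock: 21.4
tcp_pos: [0.4996, -0.3073, 0.3219]
orientation: [-0.704, 0.706, 0.052, -0.05]
wrist_force: [0.5, -0.5, -0.2]
finger_gap: 0.062
tcp [ 0.4996 -0.3073  0.3219] shift tool mm [  2.3  41.  320.3]
jaw yaw 98.25 gap 62.0 j6 -0.83 F [ 0.5 -0.5 -0.2] t 21.4
world yaw err -0.05 -> spin about tool y 0.05
```

View pics/wrist15.png

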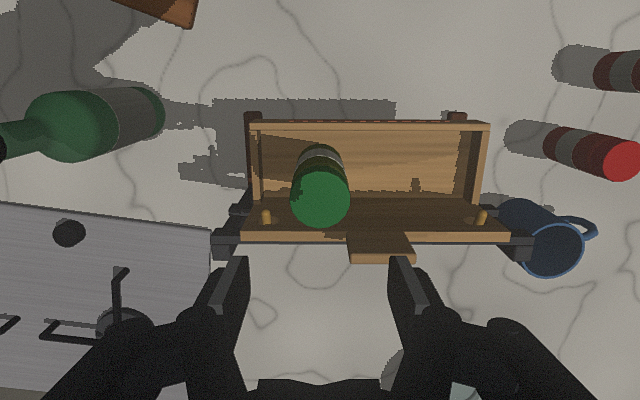

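View pics/w14.png

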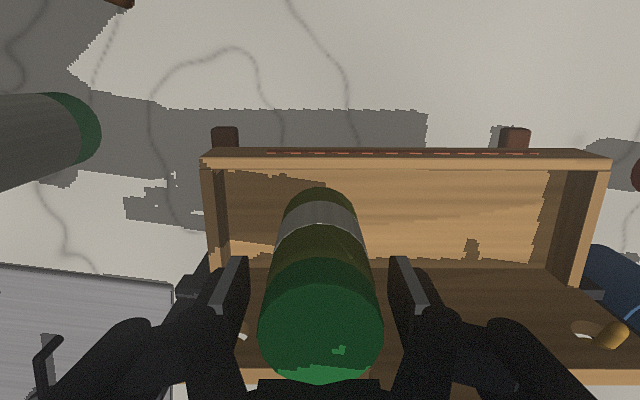

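Green jar stands upright in the tray with its cap at (320,200). Now to the red jar farther from the base; the two red ones show here at (620,160) and (635,72).

```bash
python3 -m inch '[[[0,0,10,0],[0,0,45,0],[0,5,85,0],[0,10,130,0],[0,20,175,0],[0,30,220,0],[2,40,260,0],[2,40,295,0],[2,40,315,0],[2,40,320,0]]]' 85;  python3 -m inch '[[[0,0,0,0],[0,0,0,0]]]'; python3 - <<'E'
from h import *
import pickle
np.set_printoptions(precision=4,suppress=True)
go([.456,.010,.28],98.2)
s=env.get_state();W=cam('wrist',s)
cv2.imwrite('pics/w16.png',env.read_camera('wrist'))
capfind('pics/w16.png',W,'r')
im=cv2.imread('pics/w16.png');hsv=cv2.cvtColor(im,cv2.COLOR_BGR2HSV)
p=proj(W,[.456,.010,.105])[0].astype(int);print(p,hsv[p[1],p[0]])
x0=max(0,p[0]-120);y0=max(0,p[1]-120);crop('pics/w16.png','pics/w16a.png',x0,y0,x0+260,y0+200,3)
E
```

```text
clock: 22.55
tcp_pos: [0.4532, 0.0128, 0.2792]
orientation: [0.705, -0.705, -0.051, 0.053]
wrist_force: [0.5, -1.0, 0.5]
finger_gap: 0.085
clock: 22.75
tcp_pos: [0.4549, 0.0099, 0.2798]
orientation: [-0.705, 0.705, 0.051, -0.051]
wrist_force: [-0.5, 0.2, 0.3]
finger_gap: 0.0852
tcp [0.4549 0.0099 0.2798] shift tool mm [ 1.1 -0.2 -0. ]
jaw yaw 98.23 gap 85.2 j6 -0.3 F [-0.5  0.2  0.3] t 22.75
world yaw err -0.03 -> spin about tool y 0.03
[318 171] [179 169 119]
```

View pics/w16.png

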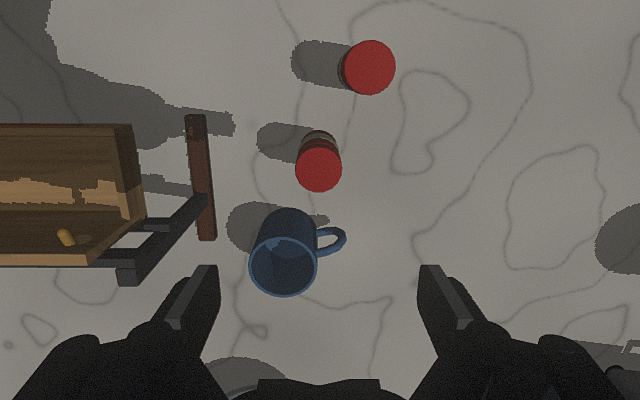

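View pics/w16a.png

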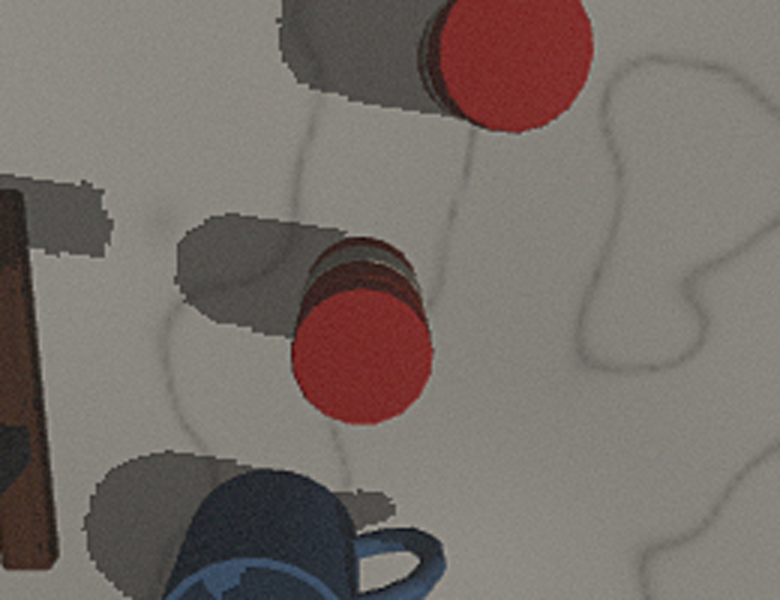

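The enlarged crop confirms it. The red cap at (318,170) lies between the mug and the other red jar at (369,67); image-up points toward the base, so (318,170) is the farther one and it matches the computed position. Descending.

```bash
python3 -m inch '[[[0,10,0,0],[0.5,50,0,0],[0.5,95,0,0],[0.5,135,0,0],[0.5,170,0,0],[0.5,198,0,0],[0.5,213,0,0],[0.5,219,0,0],[0.5,219,0,0],[0.5,219,0,0]]]' 85; python3 - <<'E'
from h import *
go([.4555,.010,.06],98.2)
cv2.imwrite('pics/w17.png',env.read_camera('wrist'))
E
```

```text
clock: 23.8
tcp_pos: [0.4561, 0.0099, 0.0617]
orientation: [-0.705, 0.705, 0.051, -0.05]
wrist_force: [-0.8, 0.6, -0.1]
finger_gap: 0.0853
tcp [0.4561 0.0099 0.0617] shift tool mm [-0.6  1.7  0.2]
jaw yaw 98.21 gap 85.3 j6 -0.3 F [-0.8  0.6 -0.1] t 23.8
world yaw err -0.01 -> spin about tool y 0.01
```

View pics/w17.png

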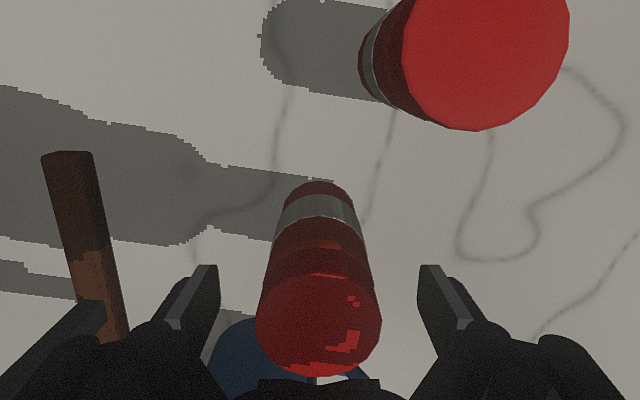

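```bash
python3 -m inch '[[[-1,0.5,0,0],[-1,0.5,0,0],[-1,0.5,0,0],[-1,0.5,0,0],[-1,0.5,0,0],[-1,0.5,0,0],[-1,0.5,0,0],[-1,0.5,0,0]]]' 30 50; python3 -m inch '[[[0,-3,0,0],[0,-15,0,0],[0,-50,0,0],[0,-95,0,0],[0,-140,0,0],[0,-185,0,0],[0,-225,0,0],[0,-255,0,0],[0,-268,0,0],[0,-268,0,0]]]'; python3 - <<'E'
from h import *
go([.4865,-.2172,.33],98.2)
cv2.imwrite('pics/w18.png',env.read_camera('wrist'))
E
```

```text
clock: 24.65
tcp_pos: [0.4551, 0.01, 0.0615]
orientation: [-0.705, 0.706, 0.051, -0.05]
wrist_force: [-1.0, -1.5, 4.4]
finger_gap: 0.0447
clock: 25.65
tcp_pos: [0.4554, 0.0102, 0.3306]
orientation: [-0.705, 0.706, 0.052, -0.05]
wrist_force: [0.3, -0.3, -2.4]
finger_gap: 0.0446
tcp [0.4554 0.0102 0.3306] shift tool mm [  -1.8    0.9 -229.5]
jaw yaw 98.25 gap 44.6 j6 -0.3 F [ 0.3 -0.3 -2.4] t 25.65
world yaw err -0.05 -> spin about tool y 0.05
```

View pics/w18.png

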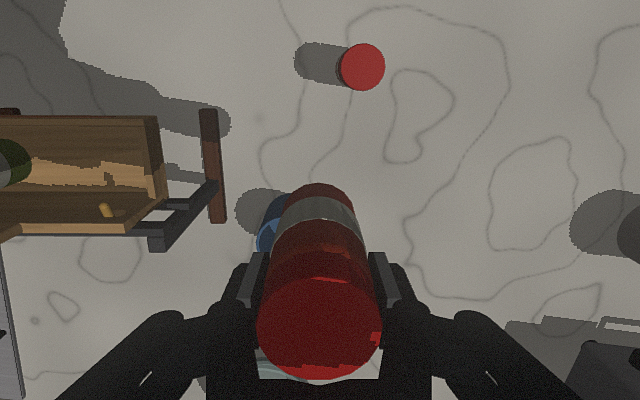

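```bash
python3 -m inch '[[[0,0,-12,0],[0,0,-40,0],[0,0,-75,0],[0,0,-110,0],[-2,0,-145,0],[-2,0,-180,0],[-2,0,-207,0],[-2,0,-223,0],[-2,0,-229,0],[-2,0,-229,0]]]';  python3 -m inch '[[[0,0,0,0],[0,0,0,0]]]'; python3 - <<'E'
from h import *
go([.4865,-.2172,.1905],98.2)
cv2.imwrite('pics/w19.png',env.read_camera('wrist'))
E
```

```text
clock: 26.7
tcp_pos: [0.485, -0.2169, 0.3278]
orientation: [0.706, -0.705, -0.05, 0.051]
wrist_force: [0.8, 1.7, -1.7]
finger_gap: 0.0445
clock: 26.9
tcp_pos: [0.4853, -0.2155, 0.329]
orientation: [0.705, -0.705, -0.051, 0.051]
wrist_force: [-0.5, 0.0, -1.4]
finger_gap: 0.0444
tcp [ 0.4853 -0.2155  0.329 ] shift tool mm [  0.9 138.5  -1.8]
jaw yaw 98.33 gap 44.4 j6 -0.71 F [-0.5  0.  -1.4] t 26.9
world yaw err -0.13 -> spin about tool y 0.13
```

View pics/w19.png

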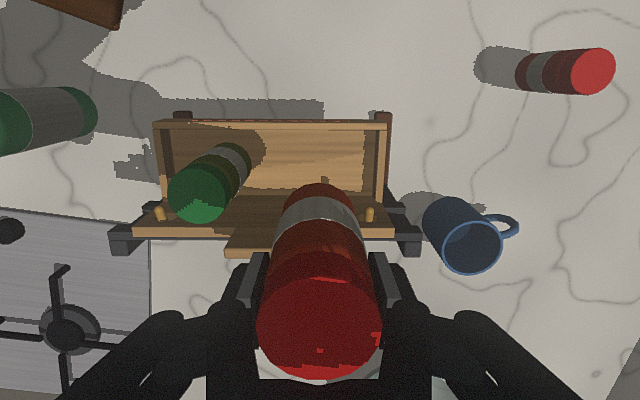

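Green still stands in the rack at about (200,195); the red jar lines up with the free half of the tray. Lowering.

```bash
python3 -m inch '[[[0,20,-1,0],[1,50,-1,0],[1,85,-1,0],[1,110,-1,0],[1,128,-1,0],[1,136,-1,0],[1,138,-1,0],[1,138,-1,0]]]'; python3 -m inch '[[[0,2,0,0],[0,4,0,0],[0,6,0,0],[0,7,0,0],[0,7,0,0],[0,7,0,0]]]'; python3 - <<'E'
from h import *
go([.4865,-.2172,.181],98.2)
cv2.imwrite('pics/w20.png',env.read_camera('wrist'))
E
```

```text
clock: 27.75
tcp_pos: [0.4869, -0.2174, 0.1915]
orientation: [-0.705, 0.706, 0.051, -0.051]
wrist_force: [0.1, 0.5, -1.6]
finger_gap: 0.0443
clock: 28.35
tcp_pos: [0.4865, -0.2176, 0.1837]
orientation: [-0.705, 0.705, 0.051, -0.051]
wrist_force: [0.4, -1.4, -2.6]
finger_gap: 0.0442
tcp [ 0.4865 -0.2176  0.1837] shift tool mm [0.1 2.7 0.4]
jaw yaw 98.25 gap 44.2 j6 -0.72 F [ 0.4 -1.4 -2.6] t 28.35
world yaw err -0.05 -> spin about tool y 0.05
```

View pics/w20.png

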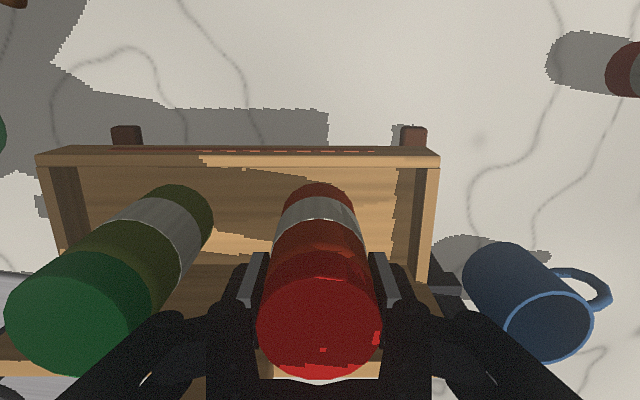

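```bash
python3 -m inch '[[[0,0.7,0,0],[0,1.4,0,0],[0,2,0,0],[0,2,0,0],[0,2,0,0]]]'; python3 -m inch '[[[0,0.7,0,0],[0,1.2,0,0],[0,1.2,0,0]]]'
```

```text
clock: 28.9
tcp_pos: [0.4865, -0.2175, 0.1817]
orientation: [-0.705, 0.705, 0.051, -0.051]
wrist_force: [-0.4, 0.3, -1.8]
finger_gap: 0.0447
clock: 29.2
tcp_pos: [0.4866, -0.2177, 0.181]
orientation: [-0.705, 0.705, 0.051, -0.051]
wrist_force: [-1.0, 0.4, 3.8]
finger_gap: 0.0445
```

Touchdown (+3.8 N). Releasing and retreating.

```bash
python3 -m inch '[[[0,-0.5,0,0],[0,-0.5,0,0],[0,-0.5,0,0],[0,-0.5,0,0]]]' 60; python3 -m inch '[[[0,-5,0,0],[0,-25,0,0],[0,-60,0,0],[0,-100,0,0],[0,-140,0,0],[0,-170,0,0],[0,-180,0,0],[0,-180,0,0],[0,-180,0,0]]]'; python3 - <<'E'
from h import *
go([.4865,-.2172,.36],98.2)
for n in('scene','wrist','side'): cv2.imwrite(f'pics/{n}21.png',env.read_camera(n))
crop('pics/side21.png','pics/side21a.png',300,60,420,180,5)
crop('pics/scene21.png','pics/scene21a.png',230,90,350,210,5)
E
```

```text
clock: 29.6
tcp_pos: [0.4865, -0.2176, 0.1809]
orientation: [-0.705, 0.705, 0.051, -0.051]
wrist_force: [0.2, 0.4, -0.3]
finger_gap: 0.0602
clock: 30.5
tcp_pos: [0.4863, -0.2174, 0.3597]
orientation: [0.706, -0.705, -0.05, 0.051]
wrist_force: [0.0, -0.3, -0.3]
finger_gap: 0.0601
tcp [ 0.4863 -0.2174  0.3597] shift tool mm [ 0.2 -0.3  0.2]
jaw yaw 98.25 gap 60.1 j6 -0.72 F [ 0.  -0.3 -0.3] t 30.5
world yaw err -0.05 -> spin about tool y 0.05
```

View pics/wrist21.png

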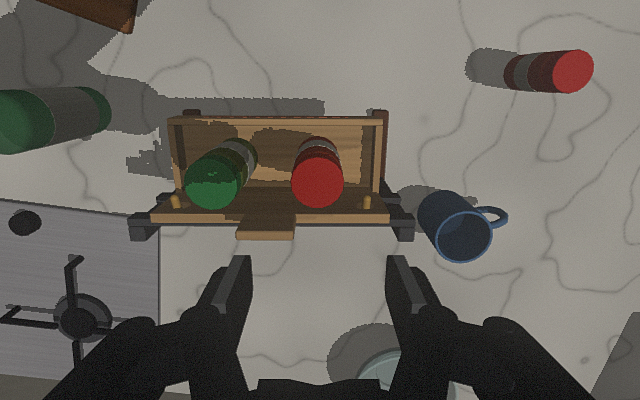

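View pics/side21a.png

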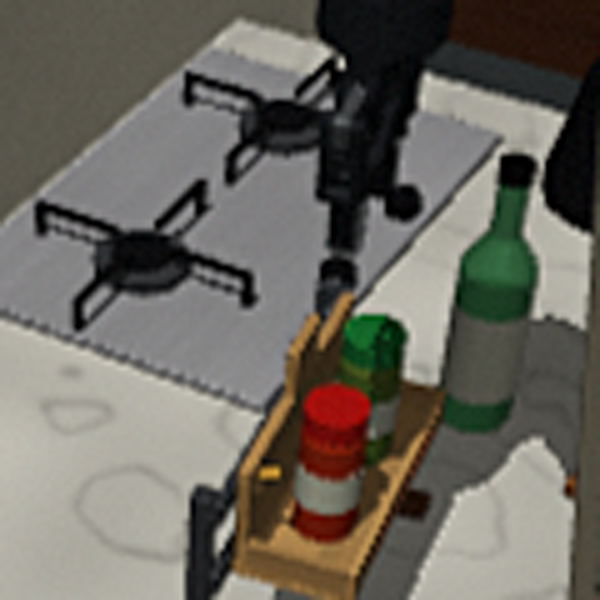

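View pics/scene21a.png

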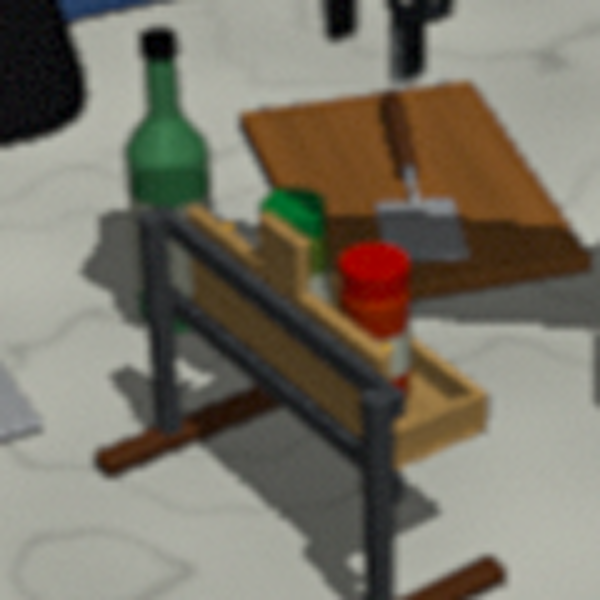

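Both jars stand upright in the hung rack: green cap at (214,182), red cap at (317,183). Both pins protrude through the board, at (175,202) and (367,202). One numeric check follows, then I hand in.

```bash
python3 - <<'E'
from h import *
np.set_printoptions(precision=4,suppress=True)
s=env.get_state();W=cam('wrist',s);D=cam('side')
yw=np.radians(8.2);x=np.array([np.cos(yw),np.sin(yw)]);y=np.array([-x[1],x[0]]);o=np.array([.5325,-.256])
for n,u,v,sd in [('green',213.5,182.5,(300+374/5-.4,60+337/5-.4)),('red',317,183,(300+337/5-.4,60+405/5-.4))]:
    X=onz(W,u,v,.225);print(n,X,'rack xy mm',((X[:2]-o)@x*1e3).round(1),((X[:2]-o)@y*1e3).round(1),'tri',tri((W,u,v),(D,*sd)))
a=onz(W,168,116,.142);b=onz(W,388,116,.142);o2=((a+b)/2)[:2]+.0835*x;print('rack origin now',o2)
print(s['wrist_force'],s['clock'])
env.hand_in()
E
```

```text
green [ 0.4977 -0.3031  0.225 ] rack xy mm -41.2 -41.7 tri (array([ 0.5   , -0.3043,  0.2203]), [0.7, 0.7])
red [ 0.4859 -0.2185  0.225 ] rack xy mm -40.8 43.8 tri (array([ 0.4867, -0.2184,  0.2237]), [0.4, 0.4])
rack origin now [ 0.5292 -0.252 ]
[ 0.5737 -0.0178  0.4168] 30.65
the job is handed in; nothing more can be done
```

I hung the rack on both pins against the crossbar and let go of it while it was still empty. Then I set the green-capped jar and the red-capped jar in the tray, lowering each until I felt it touch down. I took the red-capped jar farther from the base. The job was handed in at 30.7 s of the 70 s allowed, with no verdict reported.

- **Jars:** the last pictures show both upright, about 41 mm in front of the board and 42 mm (green) and 44 mm (red) either side of the middle.
- **Contact:** the gripper was about 18 cm above its release height and sensed no contact. The wrist force was under 1 N.
- **Other objects:** the mug, oil bottle and second red jar showed no visible shift in the last pictures; I did not measure them. The canister was last seen standing as at the start, in the scene picture before I placed the green jar.
- **A check that disagreed:** the last rough estimate of the rack's position from the tray lip came out about 5 mm off the earlier ones. Those agreed with each other and with the jar positions. I put the difference down to reading the lip corners by eye, but did not re-measure before handing in.

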